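Dry the dosing cup on its clip-in peg

TASK

Take the rinsed steel cup off the sloping wire rest, turn it mouth down over the free drying peg and let go of it so that it sits loosely and steadily on the peg's green spring catches. Then press down gently on the upturned bottom of the cup until the catches snap and its rim is fully home on the metal base, and move clear. Do not ram it, and leave everything else on the counter where it is.

Things in the scene. Friction and masses are not known exactly. Their poses are not given: they have to be found in the camera images.
- cup_center (a point): The rinsed cup: brushed steel, straight round, outside diameter 60, height 85, about 0.18 kg, closed flat bottom 4 thick. This point is on its axis, half-way up; its z axis points along the axis towards the open mouth. It starts lying in the wire rest, mouth low and facing roughly towards the robot, the axis 35 degrees below level, this point 75 above the counter.
- cup_mouth (a point): Centre of the same cup's mouth, in the plane of the rim, 42.5 from cup_center along its z axis. Inside, the cup is 55 in diameter; at the mouth an inward lip 8 high narrows the opening to 47.
- cup: The same cup (origin and axes as cup_center).
- rest: Fixed sloping drain rest of steel wire on a base plate 130 x 80; origin on the counter under the cup's centre; its -x end is the low end, where a cross wire stops the cup's rim. Its two wires run under the cup within 19 of its middle plane and 25 or more below its axis, so the cup's sides are free for fingers. Turned differently each time.
- peg_seat (a point): On the axis of the free drying peg, at the top of its round metal base (diameter 112, 12 thick, fixed): the cup's rim must end here. z is up. The cup set on loosely rests on the catches with its rim about 22 above this point; the pressed-in cup has its rim at 0 and its upturned bottom 85 above this point.
- peg: The free drying peg with its base; origin on the counter, 12 below peg_seat. The white upright peg is 43 in diameter up to 45 above peg_seat, then tapers to 26 at its top, 63 above peg_seat. Three green ball-nosed spring catches, 120 degrees apart, stand out of it about 15 above peg_seat.
- peg_catch0 (a joint): One of the three alike spring catches: 0 out, grows as it is pushed in (m). The cup's weight does not push them in; about 10 to 17 N straight down near the middle of the cup does: the lip slips past, the resistance falls and the cup drops home with a snap, held by the catches.
- cup_dry_center (a point): Another such cup, already mouth down on an identical peg beside it: not to be moved. Point half-way up on its axis.
- pitcher: Steel milk pitcher with handle, 84 wide, 100 high; origin under its centre.
- tamper: Dark steel tamper, 58 wide, 72 high; origin under its centre.
- paper_cups: Stack of green paper cups, upside down, 84 wide, 161 high; origin under its centre.
- spoon: Spoon lying flat; origin under its middle.
- syrup: Amber syrup bottle, 60 wide, 160 high; origin under its centre.
- espresso_cup: White cup, 72 wide, 60 high; origin under its centre.
- sugar_jar: Glass sugar jar, 80 wide, 100 high; origin under its centre.

How it is judged:
On the way:
1. the cup sits loose on the free peg's catches, let go and still for 0.2 s: rim 14 to 30 mm above the base, upright within 0.2 rad, mouth within 8 mm of the peg's axis (z of cup_mouth in the frame of peg_seat between 0.014 and 0.03 m and angle between cup's own z axis and vertical above 2.94 rad and horizontal distance between cup_mouth and peg_seat below 0.008 m and contact force between cup and the fingers below 0.05 N and linear speed of cup below 0.02 m/s), for 0.2 s.
At the end, for the whole second after the job is handed in: The cup is mouth down and fully home on the free peg: its rim within 3 mm of the peg's metal base, centred within 5 mm, upright within 0.06 rad, at rest and released (z of cup_mouth in the frame of peg_seat between -0.003 and 0.003 m and horizontal distance between cup_mouth and peg_seat below 0.005 m and angle between cup's own z axis and vertical above 3.08 rad and linear speed of cup below 0.02 m/s and contact force between cup and the fingers below 0.05 N); the robot touches nothing.
It fails at once if the cup is rammed: more than 60 N between the cup and the free peg's base (contact force between cup and peg above 60 N).
It fails at once if another thing on the counter is moved by more than 30 mm (distance of any of pitcher, tamper, paper_cups, spoon, syrup, espresso_cup, sugar_jar, cup_dry_center from where it was at the start of the episode above 0.03 m).
It also fails if it takes over 54 s, if anything falls off the work surface, if the arm or the gripper's body presses on something with over 40 N, if the wrist force passes 120 N, or if a joint passes its speed limit or range.

ROBOT

A 6-joint arm with a two-finger parallel gripper is mounted at the origin on the work surface. World frame = base frame: x ahead of the robot, y to its left, z up, the work surface at z = 0. Lengths are in m, angles in rad, forces in N, time in s.
With the tool pointing down it reaches from about 0.375 to 0.975 m from the base axis. Payload 3.8 kg.
Tool frame: the origin (TCP) lies on the mounting face of the last link; the fingertips stand 173 mm ahead of it and the grasp point (between the pads) lies 155 mm ahead of it; z points along the fingers, y is the direction in which the jaws open and shut (so a half turn about z gives the same grasp; the last joint's range is limited). The gripper opens to 85 mm and grips with 20 to 120 N. Pads are 22 mm wide; open, the fingers measure 114 mm over their backs; the gripper's body (76 mm by 85 mm) begins 54 mm behind the grasp point. The pads swing forward as they close: fully open they stand 13 mm farther back than shut.
Start: joints at [-1.352, 0.264, 1.604, -0, 1.274, -0.037], TCP at [0.171, -0.653, 0.405] pointing down, gripper open.
Joint ranges: [-2.63, 2.63], [-0.94, 2.18], [0.31, 2.57], [-1.31, 4.45], [0, 2.66], [-2.55, 2.55]. Speed limits (rad/s): [2.57, 2.57, 3.14, 3.14, 3.14, 3.14].

INTERFACE

Orientations are given as a rotation vector (axis times angle).
In Python, from workcell import bot gives the robot as it stands.
- The arm moves only by the shell command python3 -m jog 'ROWS' [FORCE]. ROWS is JSON, a list that holds one entry, the list of rows, each a list of 7 numbers: the closure, from 0 (fully open) to 1 (shut), then the shift along the tool's x, y, z in cm, then the turn, a rotation vector about the tool's x, y, z in rad. A call has 1 to 12 rows; each row is the pose to reach, as a shift and turn from the pose commanded when the call began, along the tool's axes at that moment; what a row does not reach only later rows make up. A row lasts 1/8 s, in which the tool goes at most 62.5 mm and 10.7 degrees, less where a joint would pass 70% of its speed; a pose out of reach is approached as far as the arm can. A call with a gripper value outside its range is refused whole. The fingers move at their own pace and stop on an object; FORCE is the grip in N (left out, the last holds). Time passes only in rows, so rows that repeat a pose let the fingers close. It gives the time, the measured TCP pose, the force and the opening at its end, in the units of the state.
- bot.read_state(): the state, without advancing time (a new reading comes with each control period).
- bot.read_camera(name): name is "scene" or "top"; returns the picture (480x640x3 uint8, red, green, blue); there is no depth.
- bot.camera_model(name): a dict with "intrinsics" (3x3 intrinsics, pixels), "rvec" (rotation vector, rad) and "tvec" (3), from world to camera coordinates, as OpenCV has them. Camera axes: x right, y down, z forward; pixel columns grow to the right and rows downward; lengths in m; the calibration is good to about 2 mm. A picture is of the moment at which its call begins. camera_model takes no time and is no camera call.
- bot.finish_job(): hands the job in, once; it reports no verdict.
The state is a dict: "time": time; "q": joint angles; "joint_vel": joint speeds; "joint_torque": joint torques, N m; "tool_pos": TCP position; "tcp_rot": TCP orientation; "wrist_force": force on the tool from outside, world axes, zero at the start; "torque": the same for the moment, N m; "width": opening from 0.0 (shut) to 1.0 (fully open).
Only numpy, scipy, OpenCV 4.12 (cv2) and the standard library are available. Lean on these libraries where they do the work, as an engineer would, in place of code of your own. Each camera call takes 0.05 s, during which the arm holds its last target.

## Working session

There is one attempt and no reset: what is moved stays moved. The work goes in short steps, Python scripts to look and compute and a shell command to move; the robot and the scene stay as the last step left them, time stands still between calls to the robot, and variables do not carry over. Pictures are saved under pics/ and viewed, and the job is handed in when it is done.

```bash
ls; mkdir -p pics
python3 - <<'E'
from workcell import bot
import cv2
for n in ("scene","top"):
    im=bot.read_camera(n); cv2.imwrite(f"pics/{n}0.png",im[:,:,::-1]); print(n,bot.camera_model(n))
print(bot.read_state())
E
```

```text
pics
scene {'intrinsics': array([[455.42396121,   0.        , 318.8166263 ],
       [  0.        , 455.42396121, 236.21938256],
       [  0.        ,   0.        ,   1.        ]]), 'rvec': array([ 1.85977783,  1.17251333, -0.63064145]), 'tvec': array([-0.25150681, -0.21493521,  1.87411382])}
top {'intrinsics': array([[451.54948957,   0.        , 317.98864745],
       [  0.        , 451.54948957, 239.81281072],
       [  0.        ,   0.        ,   1.        ]]), 'rvec': array([ 2.13897645, -2.092029  ,  0.16855402]), 'tvec': array([-1.12088972e-03,  6.13008348e-01,  1.16256954e+00])}
{'time': 0.1, 'q': array([-1.35190025e+00,  2.64663252e-01,  1.60524464e+00,  8.45384049e-06,
        1.27371799e+00, -3.69140085e-02]), 'joint_vel': array([-1.22571707e-03, -1.26549713e-03, -5.27898213e-03,  4.90630203e-04,
       -3.16298331e-04,  8.89306208e-05]), 'joint_torque': array([ 3.45355338e-04, -5.16705322e+01, -3.68589985e+01, -1.05813540e-04,
        6.32964220e-03,  1.08094611e-05]), 'tool_pos': array([ 0.17071645, -0.65272828,  0.4034921 ]), 'tcp_rot': array([-3.11392139e+00, -4.00468578e-01,  2.77385370e-04]), 'wrist_force': array([-0.0961882 ,  0.63846062,  0.13125366]), 'torque': array([ 0.00648907, -0.029849  ,  0.03102913]), 'width': 1.0061490000313325}
```

View pics/scene0.png

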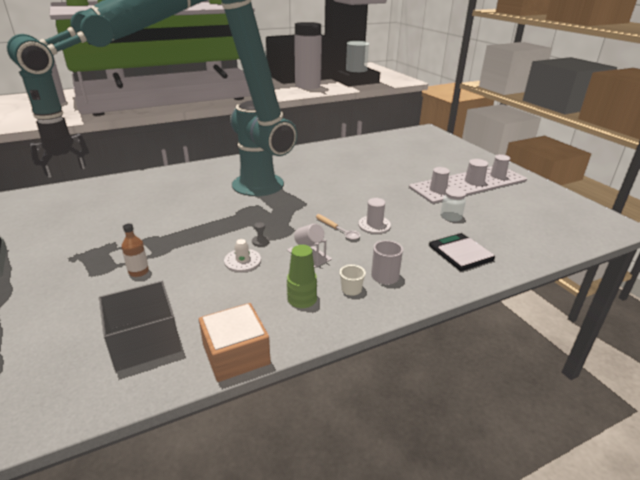

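View pics/top0.png

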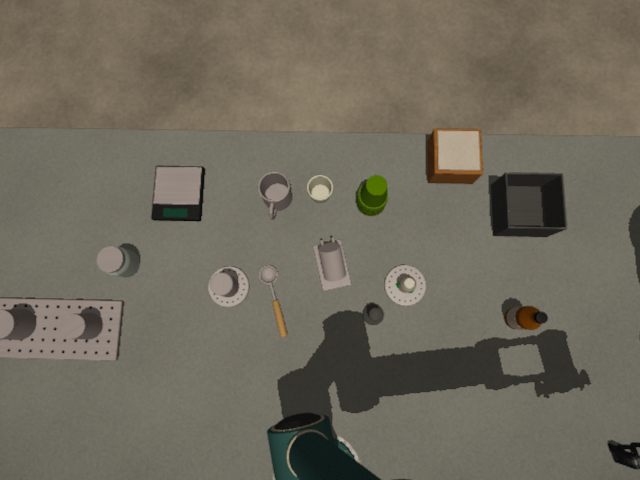

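The top view shows the cup in its rest near (332,262), the free peg near (405,285), the tamper near (373,314), the paper cups near (373,195) and the dry cup near (228,285). I'll enlarge these areas.

```bash
python3 - <<'E'
import cv2, numpy as np
im=cv2.imread("pics/top0.png"); c=im[225:325,300:440]; cv2.imwrite("pics/top0c.png",cv2.resize(c,None,fx=5.5,fy=5.5,interpolation=cv2.INTER_CUBIC))
im=cv2.imread("pics/scene0.png"); c=im[215:315,215:355]; cv2.imwrite("pics/scene0c.png",cv2.resize(c,None,fx=5.5,fy=5.5,interpolation=cv2.INTER_CUBIC))
E
cat > h.py <<'E'
import numpy as np, cv2
from scipy.spatial.transform import Rotation as R
from workcell import bot
def cam(n):
    m=bot.camera_model(n); return m["intrinsics"],R.from_rotvec(m["rvec"]).as_matrix(),m["tvec"],m["rvec"]
def proj(n,P):
    K,_,t,r=cam(n); return cv2.projectPoints(np.atleast_2d(np.array(P,float)),r,t,K,None)[0][:,0]
def onz(n,uv,z):
    K,Rm,t,_=cam(n); d=Rm.T@np.linalg.solve(K,np.array([uv[0],uv[1],1.])); c=-Rm.T@t
    return c+d*(z-c[2])/d[2]
E
python3 -c "
from h import *
for n in ('scene','top'):
    K,Rm,t,r=cam(n); print(n,'pos',-Rm.T@t)
print('peg base',onz('top',(405,285),.012),'cup',onz('top',(332,262),.08),'tamper',onz('top',(373,314),.072),'pc',onz('top',(376,186),.161))
"
```

```text
scene pos [ 1.63473201 -0.5319991   0.81632325]
top pos [ 0.39272356 -0.01790655  1.25411163]
peg base [ 0.50010821 -0.22750311  0.012     ] cup [ 0.55014199 -0.02624926  0.08      ] tamper [ 0.41840677 -0.13442416  0.072     ] pc [ 0.73385968 -0.1325038   0.161     ]
```

View pics/top0c.png

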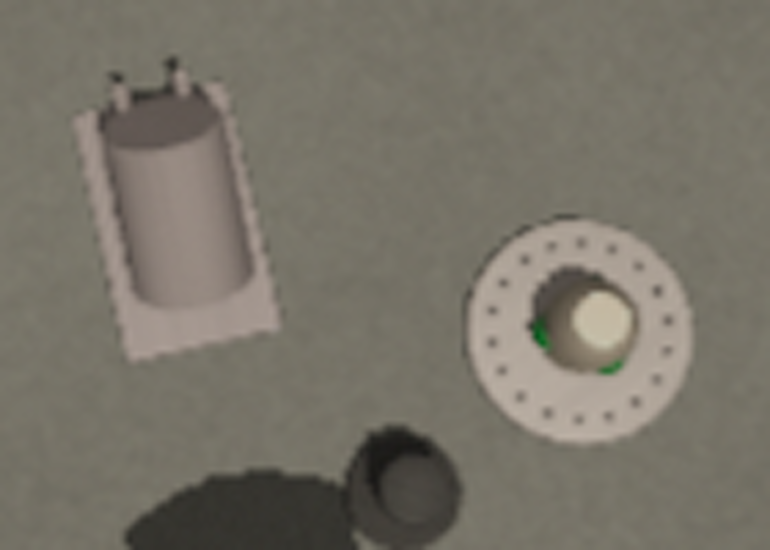

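View pics/scene0c.png

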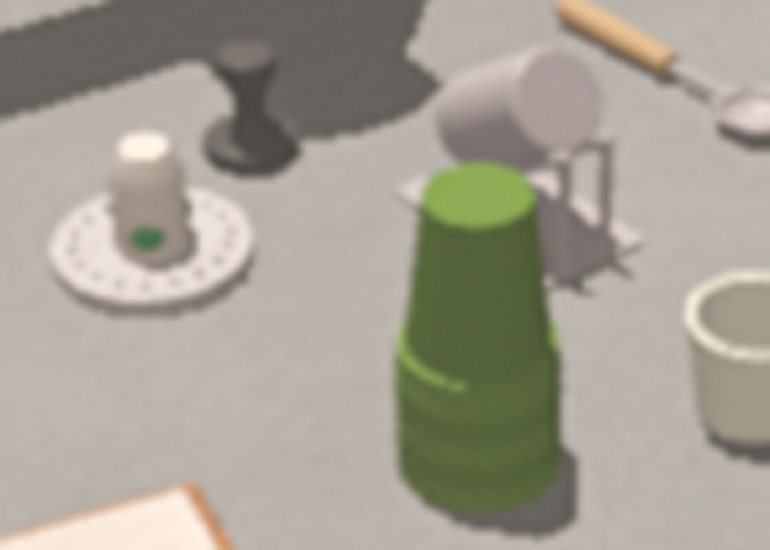

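The crops give the plate corners, the cup outline and the peg rings. I'll fit models to these points and overlay the fits to check them.

```bash
cat > fit.py <<'E'
from h import *
from scipy.optimize import least_squares
s=5.5
def tc(p): return np.array(p)/s+np.array([300,225])-0.4
corn=np.array([onz('top',tc(p),.004)[:2] for p in [(75,118),(225,82),(280,328),(130,360)]])
print('sides',np.linalg.norm(np.diff(corn,axis=0),axis=1),'ctr',corn.mean(0))
d=(corn[0]+corn[1]-corn[2]-corn[3]); yaw=np.arctan2(d[1],d[0]); print('rest yaw',yaw)
# peg base: ring from top pic
im=cv2.imread('pics/top0.png').astype(int)
sub=im[255:316,375:436]; m=((sub.sum(2)>np.median(sub.sum(2))+60)|0).astype(np.uint8)
for n,box in (('top',(375,255,436,316)),('scene',(218,236,268,276))):
    im=cv2.imread(f'pics/{n}0.png'); x0,y0,x1,y1=box; g=im[y0:y1,x0:x1].astype(int).sum(2)
    thr=np.median(np.r_[g[0],g[-1]])+70
    m=(g>thr).astype(np.uint8); cs,_=cv2.findContours(m,cv2.RETR_EXTERNAL,cv2.CHAIN_APPROX_NONE); c=max(cs,key=cv2.contourArea)
    hull=cv2.convexHull(c)[:,0]+np.array([x0,y0])
    pts=c[:,0]+np.array([x0,y0])
    e=cv2.fitEllipse(pts.astype(np.float32)); print(n,'ellipse',e, onz(n,e[0],.012))
    w=np.array([onz(n,p,.012)[:2] for p in pts])
    r=least_squares(lambda q:np.hypot(w[:,0]-q[0],w[:,1]-q[1])-q[2],[*w.mean(0),.056],loss='soft_l1',f_scale=.002); print('circle fit',r.x)
top=tc((602,320)); print('peg top(top)',onz('top',top,.075))
print('peg top(scene)',onz('scene',np.array((145,146))/s+[215,215]-.4,.075))
E
python3 fit.py
```

```text
sides [0.07889498 0.12846241 0.07700222] ctr [ 0.55258162 -0.02647347]
rest yaw 0.2388451346715263
top ellipse ((405.1133117675781, 284.96826171875), (39.11275863647461, 40.22480010986328), 124.53520965576172) [ 0.50020186 -0.22781281  0.012     ]
circle fit [ 0.50063139 -0.22775633  0.0541016 ]
scene ellipse ((241.8186798095703, 258.7279052734375), (18.15776252746582, 34.41743087768555), 83.42190551757812) [ 0.50432264 -0.22963771  0.012     ]
circle fit [ 0.50173754 -0.22849702  0.0515998 ]
peg top(top) [ 0.50065545 -0.22742931  0.075     ]
peg top(scene) [ 0.50349971 -0.22715942  0.075     ]
```

```bash
cat > ov.py <<'E'
from h import *
def circ(c,a,r,n=60):
    a=a/np.linalg.norm(a); u=np.cross(a,[0,0,1.]) 
    u=np.array([1.,0,0]) if np.linalg.norm(u)<1e-6 else u/np.linalg.norm(u)
    v=np.cross(a,u); th=np.linspace(0,2*np.pi,n)
    return c+r*(np.cos(th)[:,None]*u+np.sin(th)[:,None]*v)
def cupc(c,yaw,tilt=np.radians(35)):
    c=np.array(c); a=np.array([-np.cos(yaw)*np.cos(tilt),-np.sin(yaw)*np.cos(tilt),-np.sin(tilt)])
    return [circ(c+a*.0425,a,.03),circ(c-a*.0425,a,.03)]
def draw(n,curves,src,out,box,s=6):
    im=cv2.imread(src); x0,y0,x1,y1=box
    im=cv2.resize(im[y0:y1,x0:x1],None,fx=s,fy=s,interpolation=cv2.INTER_CUBIC)
    for k,c in enumerate(curves):
        p=(proj(n,c)-[x0,y0]+.5)*s-.5
        cv2.polylines(im,[np.round(p).astype(np.int32)],False,[(0,0,255),(255,0,0),(0,255,255),(0,255,0)][k%4],1)
    cv2.imwrite(out,im)
E
python3 - <<'E'
from ov import *
C=cupc((.5526,-.0265,.075),.239)
pz=np.array([.501,-.2277,.012]); z=np.array([0,0,1.])
P=[circ(pz,z,.056),circ(pz+.063*z,z,.013)]
draw('top',C+P,'pics/top0.png','pics/ovt0.png',(305,225,435,325))
draw('scene',C+P,'pics/scene0.png','pics/ovs0.png',(215,205,345,285))
E
```

```text
(no output)
```

View pics/ovt0.png

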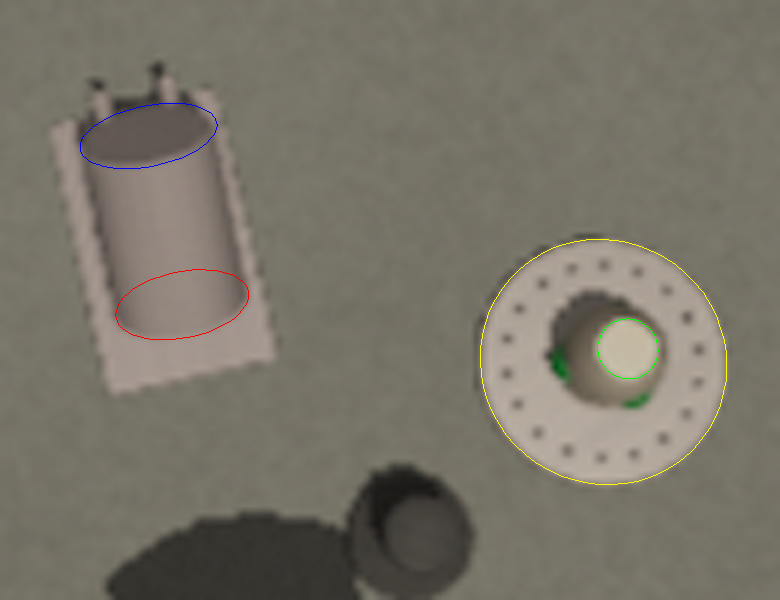

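View pics/ovs0.png

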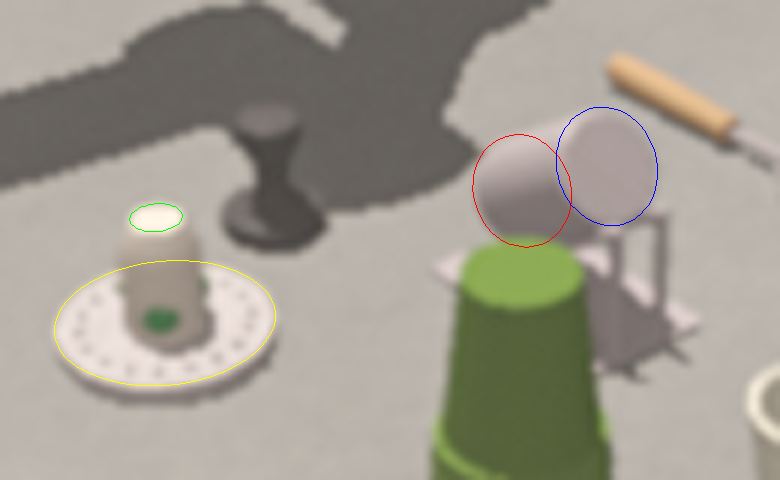

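The fits agree with the images: sides come out at 0.078 x 0.128 against 0.080 x 0.130, and the overlays match. Next I compute the pre-grasp and grasp moves: tool tilted 10° from vertical, jaws across the cup.

```bash
cat > g.py <<'E'
from h import *
yaw=.239; CC=np.array([.5526,-.0270,.075]); PEG=np.array([.501,-.2280,.012])
t=np.radians(35); AX=np.array([-np.cos(yaw)*np.cos(t),-np.sin(yaw)*np.cos(t),-np.sin(t)])
def toolR(alpha,yaw=yaw): # tilt alpha from vertical toward heading yaw, y to the right
    x0=np.array([np.cos(yaw),np.sin(yaw),0]); y=np.array([np.sin(yaw),-np.cos(yaw),0]); d=np.array([0,0,-1.])
    z=np.cos(alpha)*d+np.sin(alpha)*x0; x=np.cross(y,z); return np.c_[x,y,z]
def delta(Rt,pt,s=None):
    s=s or bot.read_state(); R0=R.from_rotvec(s["tcp_rot"]).as_matrix(); p0=s["tool_pos"]
    return np.round(R0.T@(pt-p0)*100,2), np.round(R.from_matrix(R0.T@Rt).as_rotvec(),4)
def state():
    s=bot.read_state(); print('t',round(s['time'],2),'q',s['q'].round(3),'p',s['tool_pos'].round(4),'rv',s['tcp_rot'].round(3),'F',s['wrist_force'].round(2),'w',round(s['width'],3))
    return s
E
python3 - <<'E'
from g import *
Rt=toolR(np.radians(10)); G=CC-.005*AX; T=G-.151*Rt[:,2]
print(T, T-Rt[:,2]*.14); print('pre',delta(Rt,T-Rt[:,2]*.14)); print('grasp',delta(Rt,T))
print('syrup',onz('top',(540,318),.16))
E
```

```text
[ 0.53110379 -0.0322377   0.22657385] [ 0.50748407 -0.03799282  0.36444694]
pre (array([ 48.14, -50.94,   4.01]), array([-0.0035,  0.1745,  0.0166]))
grasp (array([ 50.56, -50.88,  17.8 ]), array([-0.0035,  0.1745,  0.0166]))
syrup [ 0.41649313 -0.51957248  0.16      ]
```

```bash
python3 -m jog '[[[0,4.0,-4.3,0,0,0.02,0],[0,8.0,-8.5,0,0,0.04,0],[0,12.0,-12.7,0,0,0.06,0],[0,16.0,-17.0,0,0,0.08,0],[0,20.0,-21.2,0,0,0.1,0],[0,24.0,-25.5,1,0,0.12,0.01],[0,28.0,-29.7,1.5,0,0.14,0.01],[0,32.0,-34.0,2,0,0.15,0.015],[0,36.0,-38.2,2.5,-0.003,0.174,0.017],[0,40.0,-42.5,3,-0.003,0.174,0.017],[0,44.0,-46.7,3.5,-0.003,0.174,0.017],[0,48.1,-50.9,4.0,-0.003,0.174,0.017]]]' 40; python3 -c "
from g import *
s=state()
Rt=toolR(np.radians(10)); G=CC-.005*AX; T=G-.151*Rt[:,2]
print('grasp',delta(Rt,T))
im=bot.read_camera('top'); cv2.imwrite('pics/top1.png',im[:,:,::-1])"
```

```text
time: 1.6
tool_pos: [0.5076, -0.037, 0.3644]
tcp_rot: [-3.089, -0.371, -0.27]
wrist_force: [-0.2, -1.1, -0.3]
width: 1.001
t 1.6 q [-0.143 -0.077  2.056  0.075  1.001  1.153] p [ 0.5076 -0.037   0.3644] rv [-3.089 -0.371 -0.27 ] F [-0.18 -1.08 -0.31] w 1.001
grasp (array([-0.03,  0.07, 13.98]), array([0.0017, 0.0005, 0.0002]))
```

```bash
python3 -m jog '[[[0,0,0.07,3,0.0017,0,0],[0,0,0.07,6,0.0017,0,0],[0,0,0.07,8,0.0017,0,0],[0,0,0.07,10,0.0017,0,0],[0,0,0.07,12,0.0017,0,0],[0,0,0.07,13,0.0017,0,0],[0,0,0.07,14,0.0017,0,0],[0,0,0.07,14,0.0017,0,0]]]'; python3 -c "
from g import *
s=state()
Rt=toolR(np.radians(10)); G=CC-.005*AX; T=G-.151*Rt[:,2]
print('grasp',delta(Rt,T))
for n,b in (('top',(270,200,400,300)),('scene',(255,160,385,260))):
    im=bot.read_camera(n)[:,:,::-1]; x0,y0,x1,y1=b; cv2.imwrite(f'pics/{n}2.png',cv2.resize(im[y0:y1,x0:x1],None,fx=5,fy=5,interpolation=2))"
```

```text
time: 2.65
tool_pos: [0.5309, -0.0341, 0.2262]
tcp_rot: [-3.087, -0.37, -0.267]
wrist_force: [-0.2, 0.9, 0.1]
width: 1.0
t 2.65 q [-0.132  0.131  2.129  0.095  0.722  1.134] p [ 0.5309 -0.0341  0.2262] rv [-3.087 -0.37  -0.267] F [-0.19  0.95  0.07] w 1.0
grasp (array([ 0.07, -0.17, -0.02]), array([-0.0006,  0.0017, -0.0002]))
```

View pics/top2.png

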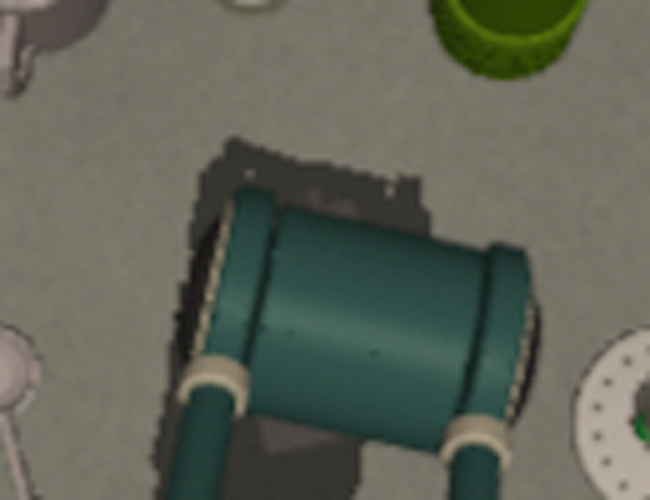

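View pics/scene2.png

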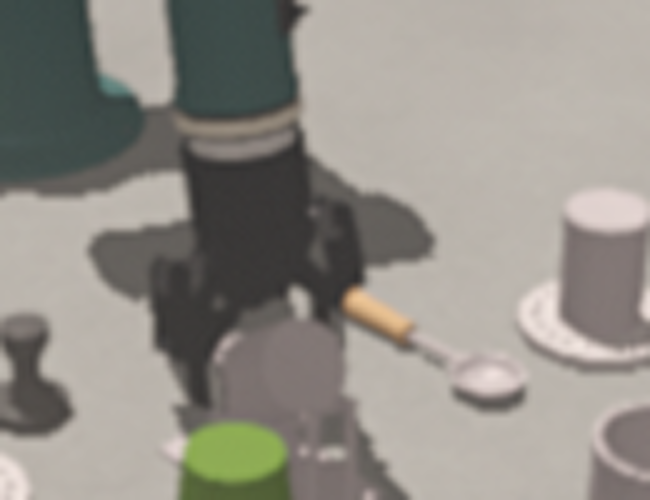

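The fingers straddle the cup, with the right finger at about (340,270) and the left at about (180,330) in the scene crop. I'll close.

```bash
python3 -m jog '[[[0.25,0,-0.1,0,0,0,0],[0.5,0,-0.1,0,0,0,0],[1,0,-0.1,0,0,0,0],[1,0,-0.1,0,0,0,0],[1,0,-0.1,0,0,0,0],[1,0,-0.1,0,0,0,0]]]' 40; python3 -c "
from g import *
s=state(); Rm=R.from_rotvec(s['tcp_rot']).as_matrix(); print('up in tool',Rm.T@[0,0,1])"
```

```text
time: 3.5
tool_pos: [0.5307, -0.0315, 0.228]
tcp_rot: [-3.084, -0.369, -0.269]
wrist_force: [-3.7, 8.7, 6.7]
width: 0.693
t 3.5 q [-0.128  0.128  2.129  0.099  0.725  1.136] p [ 0.5307 -0.0315  0.228 ] rv [-3.084 -0.369 -0.269] F [-3.71  8.67  6.67] w 0.693
up in tool [ 0.17342354 -0.00356722 -0.98484088]
```

```bash
python3 -m jog '[[[1,0.17,-0.1,-1,0,0,0],[1,0.35,-0.1,-2,0,0,0],[1,0.87,-0.1,-5,0,0,0],[1,1.4,-0.1,-8,0,0,0],[1,1.75,-0.1,-10,0,0,0],[1,2.3,-0.1,-13,0,0,0],[1,2.3,-0.1,-13,0,0,0]]]'
python3 - <<'E'
from g import *
import json,os
s=state()
for n,b in (('top',(270,200,400,300)),('scene',(255,140,385,240))):
    im=bot.read_camera(n)[:,:,::-1]; cv2.imwrite(f'pics/{n}3f.png',im); x0,y0,x1,y1=b; cv2.imwrite(f'pics/{n}3.png',cv2.resize(im[y0:y1,x0:x1],None,fx=5,fy=5,interpolation=2))
E
```

```text
time: 4.38
tool_pos: [0.532, -0.0325, 0.3624]
tcp_rot: [-3.088, -0.371, -0.28]
wrist_force: [-0.6, 0.3, -2.7]
width: 0.697
t 4.38 q [-0.128 -0.029  2.016  0.074  0.987  1.168] p [ 0.532  -0.0325  0.3624] rv [-3.088 -0.371 -0.28 ] F [-0.56  0.29 -2.69] w 0.697
```

View pics/scene3.png

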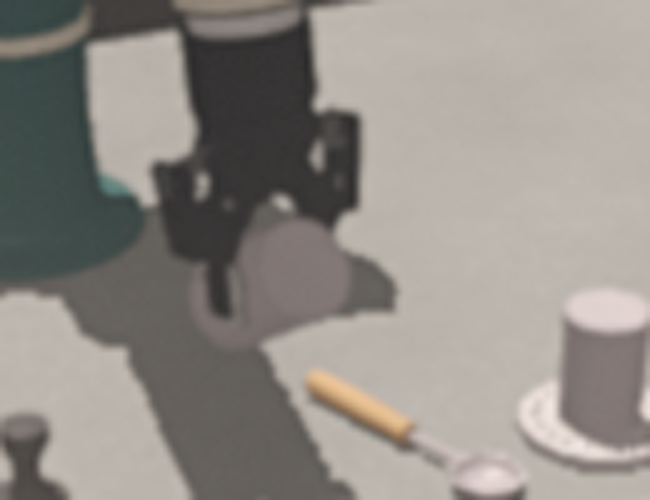

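The cup is held clear of the rest. Before tilting I fit the arm's kinematics from the recorded states, to check that the placing pose is reachable.

```bash
cat > fk.py <<'E'
from g import *
from scipy.optimize import least_squares
D=[([-1.3519,.26466,1.60524,0,1.27372,-.0369],[.17072,-.65273,.40349],[-3.1139,-.40047,0.0003]),
([-0.143,-0.077,2.056,0.075,1.001,1.153],[0.5076,-0.037,0.3644],[-3.089,-0.371,-0.27]),
([-0.132,0.131,2.129,0.095,0.722,1.134],[0.5309,-0.0341,0.2262],[-3.087,-0.37,-0.267]),
([-0.128,0.128,2.129,0.099,0.725,1.136],[0.5307,-0.0315,0.228],[-3.084,-0.369,-0.269]),
([-0.128,-0.029,2.016,0.074,0.987,1.168],[0.532,-0.0325,0.3624],[-3.088,-0.371,-0.28])]
E3=np.eye(3); R0=np.array([[0,1,0],[1,0,0],[0,0,-1.]]) # placeholder
def rot(a,t): return R.from_rotvec(np.array(a)*t).as_matrix()
X,Y,Z=E3
def fk(q,k,s4=1,s6=1):
    h,a1,L2,L3,d6,lat=k[:6]
    A=rot(Z,q[0]); p=np.array([0,0,h])+A@[a1,lat,0]
    A=A@rot(Y,q[1]); p=p+A@[0,0,L2]
    A=A@rot(Y,q[2]); p=p+A@[0,0,L3]
    A=A@rot(Z,s4*q[3])@rot(Y,q[4])@rot(Z,s6*q[5]); p=p+A@[0,0,d6]
    return p,A@rot(Z,k[6])
def fit(s4,s6):
    def f(k):
        o=[]
        for q,p,r in D:
            P,A=fk(q,k,s4,s6); o+=list((P-p)*10)+list(R.from_matrix(A.T@R.from_rotvec(r).as_matrix()).as_rotvec())
        return np.array(o)
    return least_squares(f,[.2,0,.4,.4,.1,.02,1.57])
def best():
    bb=None
    for s4 in(1,-1):
        for s6 in(1,-1):
            for k6 in (0,):
                r=fit(s4,s6)
                if bb is None or r.cost<bb[0]: bb=(r.cost,r.x,s4,s6)
    return bb
LO=np.array([-2.63,-.94,.31,-1.31,0,-2.55]);HI=np.array([2.63,2.18,2.57,4.45,2.66,2.55])
def ik(T,Rt,b,q0):
    _,k,s4,s6=b
    def f(q):
        P,A=fk(q,k,s4,s6); return np.r_[(P-T)*10,R.from_matrix(A.T@Rt).as_rotvec()]
    return least_squares(f,np.clip(q0,LO+1e-3,HI-1e-3),bounds=(LO,HI))
E
python3 - <<'E'
from fk import *
b=best(); print(b[0],b[1].round(4),b[2:])
q=D[-1][0]
for al in (10,30,45,55,65):
    Rt=toolR(np.radians(al)); al_=np.radians(al)
    # cup axis relative to grasp
    f=(al-10)/55; G0=np.array([.5555,-.029,.075+.133]); G1=PEG+np.array([0,0,.16])
    G=G0+(G1-G0)*f
    r=ik(G-.151*Rt[:,2],Rt,b,q); q=r.x; print(al,r.cost.round(5),q.round(3))
r=ik(PEG+[0,0,.0695]-.151*Rt[:,2],Rt,b,q); print('place',r.cost.round(5),r.x.round(3))
E
```

```text
3.423410363664301e-05 [ 2.4920e-01 -1.0000e-03  5.1130e-01  5.6690e-01  1.7180e-01  2.5100e-02
  1.5708e+00] (1, 1)
10 0.0 [-0.134 -0.025  2.022  0.076  0.983  1.161]
30 0.0 [-0.415 -0.177  2.26   0.497  0.691  0.588]
45 0.0 [-0.68  -0.175  2.387  1.067  0.697 -0.124]
55 0.0 [-0.856 -0.093  2.434  1.367  0.839 -0.539]
65 0.0 [-1.009  0.049  2.443  1.54   1.035 -0.84 ]
place 0.0 [-1.009  0.288  2.45   1.685  1.045 -1.126]
```

Run:
```python
from fk import *
s=state()
Rg=R.from_rotvec([-3.084,-.369,-.269]).as_matrix(); pg=np.array([.5307,-.0315,.228])
c=Rg.T@(CC-pg); a=Rg.T@AX; print('cup in tool',c,'axis',a)
Rt=toolR(np.radians(65)); T=PEG+[0,0,.148]-Rt@np.array([c[0],0,c[2]]); print(T)
dl,dr=delta(Rt,T); print(dl,dr)
b=best(); q=s['q']; R0=R.from_rotvec(s['tcp_rot']).as_matrix()
for f in np.linspace(0,1,13)[1:]:
    p=s['tool_pos']+R0@(dl/100*f); Rr=R0@R.from_rotvec(dr*f).as_matrix(); r=ik(p,Rr,b,q); print(round(f,2),(dl*f).round(1),(dr*f).round(3),p.round(3),'cup z',(p+Rr@c)[2].round(3),(np.abs(r.x-q)*8).round(2)); q=r.x
```

```text
t 4.47 q [-0.128 -0.027  2.02   0.074  0.987  1.168] p [ 0.5305 -0.0323  0.3586] rv [-3.087 -0.37  -0.269] F [ 0.08 -0.12 -2.79] w 0.699
cup in tool [-0.00454356  0.0013029   0.15455264] axis [-0.90625155  0.00233153  0.42273242]
[ 0.36677488 -0.2607049   0.22943463]
[-23.23  18.32   9.03] [ 2.000e-04  9.604e-01 -1.000e-04]
0.08 [-1.9  1.5  0.8] [ 0.    0.08 -0.  ] [ 0.517 -0.051  0.348] cup z 0.197 [0.43 0.28 0.49 0.46 0.74 0.7 ]
0.17 [-3.9  3.1  1.5] [ 0.    0.16 -0.  ] [ 0.503 -0.07   0.337] cup z 0.19 [0.47 0.25 0.46 0.63 0.69 0.89]
0.25 [-5.8  4.6  2.3] [ 0.    0.24 -0.  ] [ 0.49  -0.089  0.326] cup z 0.183 [0.51 0.21 0.44 0.84 0.61 1.12]
0.33 [-7.7  6.1  3. ] [ 0.    0.32 -0.  ] [ 0.476 -0.108  0.316] cup z 0.177 [0.55 0.15 0.41 1.09 0.49 1.39]
0.42 [-9.7  7.6  3.8] [ 0.   0.4 -0. ] [ 0.462 -0.127  0.305] cup z 0.173 [0.59 0.09 0.37 1.35 0.32 1.67]
0.5 [-11.6   9.2   4.5] [ 0.    0.48 -0.  ] [ 0.449 -0.146  0.294] cup z 0.169 [0.62 0.02 0.33 1.52 0.1  1.87]
0.58 [-13.6  10.7   5.3] [ 0.    0.56 -0.  ] [ 0.435 -0.166  0.283] cup z 0.165 [0.65 0.06 0.29 1.54 0.14 1.91]
0.67 [-15.5  12.2   6. ] [ 0.    0.64 -0.  ] [ 0.421 -0.185  0.272] cup z 0.163 [0.67 0.15 0.24 1.38 0.37 1.79]
0.75 [-17.4  13.7   6.8] [ 0.    0.72 -0.  ] [ 0.408 -0.204  0.262] cup z 0.161 [0.67 0.25 0.19 1.13 0.56 1.56]
0.83 [-19.4  15.3   7.5] [ 0.   0.8 -0. ] [ 0.394 -0.223  0.251] cup z 0.16 [0.66 0.34 0.13 0.85 0.69 1.32]
0.92 [-21.3  16.8   8.3] [ 0.    0.88 -0.  ] [ 0.38  -0.242  0.24 ] cup z 0.16 [0.64 0.43 0.06 0.6  0.77 1.1 ]
1.0 [-23.2  18.3   9. ] [ 0.    0.96 -0.  ] [ 0.367 -0.261  0.229] cup z 0.16 [0.61 0.5  0.   0.4  0.81 0.92]
```

```bash
python3 -m jog '[[[1,-1.9,1.5,0.5,0,0.08,0],[1,-3.9,3.1,1.0,0,0.16,0],[1,-5.8,4.6,1.6,0,0.24,0],[1,-7.7,6.1,2.3,0,0.32,0],[1,-9.7,7.6,3.0,0,0.40,0],[1,-11.6,9.2,3.8,0,0.48,0],[1,-13.6,10.7,4.6,0,0.56,0],[1,-15.5,12.2,5.5,0,0.64,0],[1,-17.4,13.7,6.5,0,0.72,0],[1,-19.4,15.3,7.5,0,0.80,0],[1,-21.3,16.8,8.3,0,0.88,0],[1,-23.2,18.3,9.0,0,0.96,0]]]'
python3 - <<'E'
from g import *
s=state()
for n,b in (('top',(340,220,470,320)),('scene',(190,170,320,285))):
    im=bot.read_camera(n)[:,:,::-1]; cv2.imwrite(f'pics/{n}4f.png',im); x0,y0,x1,y1=b; cv2.imwrite(f'pics/{n}4.png',cv2.resize(im[y0:y1,x0:x1],None,fx=5,fy=5,interpolation=2))
E
```

```text
time: 5.98
tool_pos: [0.3658, -0.26, 0.2278]
tcp_rot: [-2.529, -0.3, -1.609]
wrist_force: [0.5, 0.6, -2.6]
width: 0.693
t 5.97 q [-1.019  0.07   2.45   1.547  1.039 -0.869] p [ 0.3658 -0.26    0.2278] rv [-2.529 -0.3   -1.609] F [ 0.53  0.55 -2.63] w 0.693
```

View pics/scene4.png

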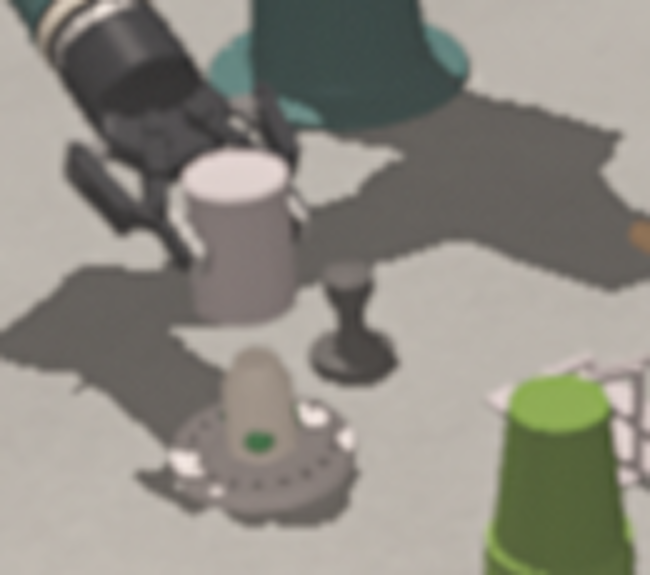

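View pics/top4.png

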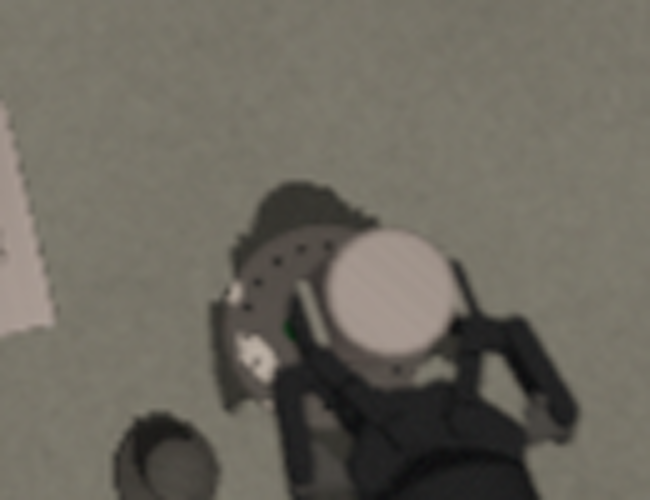

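The scene view shows the cup upright above the peg: bottom disk near (237,178) in the crop, rim near (245,300), peg top near (258,355). I'll fit the cup pose by overlay.

Run:
```python
from ov import *
from g import *
s=state(); Rm=R.from_rotvec(s['tcp_rot']).as_matrix(); c=s['tool_pos']+Rm@[-.00454,0,.15455]; a=Rm@[-.90625,0,.42273]; a/=np.linalg.norm(a)
print('pred c',c,'axis',a)
pz=PEG; z=np.array([0,0,1.])
C=[circ(c+a*.0425,a,.03),circ(c-a*.0425,a,.03),circ(pz,z,.056),circ(pz+.063*z,z,.013)]
draw('top',C,'pics/top4f.png','pics/ovt4.png',(360,230,460,320),7)
draw('scene',C,'pics/scene4f.png','pics/ovs4.png',(205,190,305,280),7)
```

```text
t 6.08 q [-1.02   0.072  2.449  1.546  1.037 -0.866] p [ 0.3653 -0.2608  0.2266] rv [-2.532 -0.293 -1.604] F [ 0.56  1.32 -1.94] w 0.696
pred c [ 0.49928632 -0.22832871  0.15661093] axis [-0.00554183  0.00501124 -0.99997209]
```

View pics/ovt4.png

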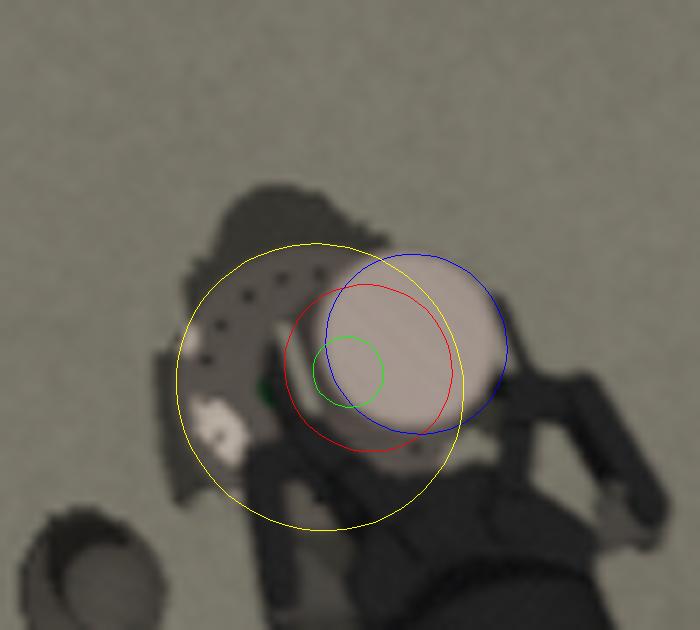

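View pics/ovs4.png

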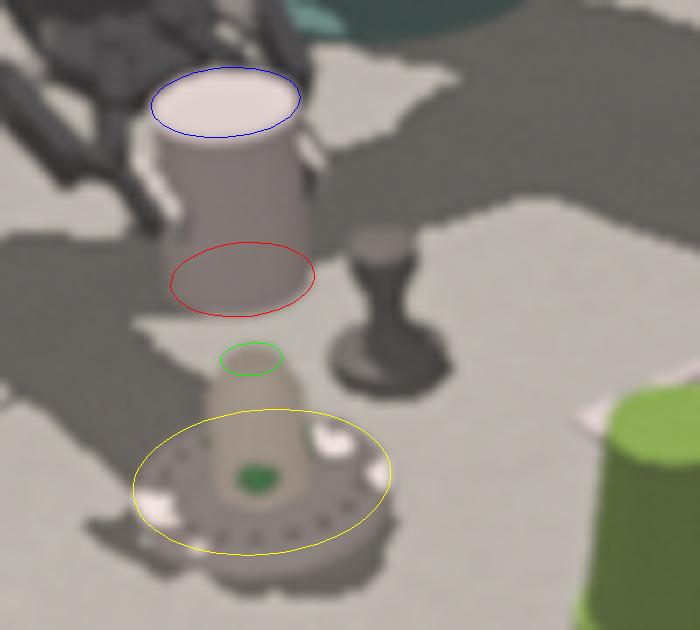

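Run:
```python
from ov import *
from g import *
s=bot.read_state(); Rm=R.from_rotvec(s['tcp_rot']).as_matrix(); c=np.array([ 0.49928632,-0.22832871,0.15661093]); a=np.array([0,0,-1.])
z=np.array([0,0,1.])
c=c+[.0015,.002,0]
u=np.array([.237,-.97,0])
def show(c,a,tag):
    # silhouette lines
    C=[circ(c+a*.0425,a,.03),circ(c-a*.0425,a,.03)]
    for n,b in (('top',(385,250,445,310)),('scene',(215,190,275,250))):
        im=cv2.imread(f'pics/{n}4f.png'); im=cv2.convertScaleAbs(im,alpha=1.5,beta=-40); cv2.imwrite('/tmp/e.png',im)
        draw(n,C,'/tmp/e.png',f'pics/{tag}{n}.png',b,10)
    A=np.hstack([cv2.imread(f'pics/{tag}{n}.png') for n in('top','scene')]); cv2.imwrite(f'pics/{tag}.png',cv2.resize(A,(800,400)))
show(c,a,'e1')
th=.05; a2=a*np.cos(th)+u*np.sin(th); show(c,a2,'e2')
```

```text
(no output)
```

View pics/e1.png

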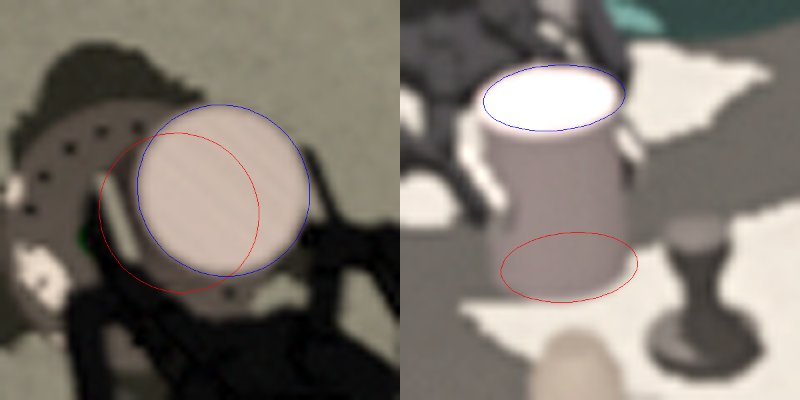

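View pics/e2.png

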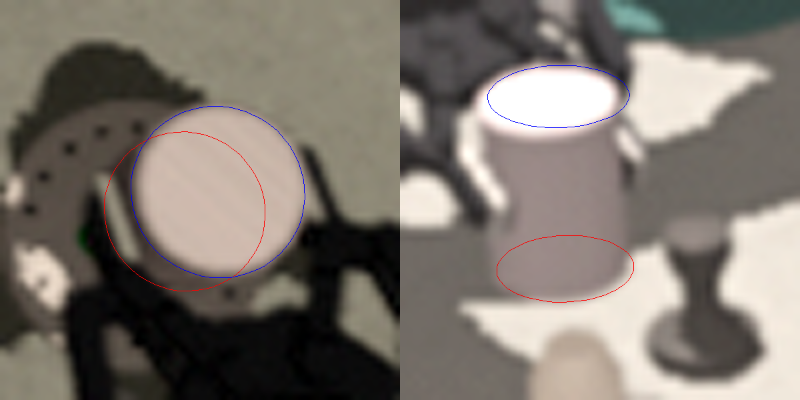

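Run:
```python
from g import *
def disc(n,src,box,thr):
    im=cv2.imread(src)[:,:,2].astype(np.float32); x0,y0,x1,y1=box; g=cv2.resize(im[y0:y1,x0:x1],None,fx=8,fy=8,interpolation=cv2.INTER_CUBIC)
    m=(g>thr).astype(np.uint8); cs,_=cv2.findContours(m,cv2.RETR_EXTERNAL,cv2.CHAIN_APPROX_NONE)
    c=max(cs,key=cv2.contourArea); e=cv2.fitEllipse(cv2.convexHull(c)); ce=(np.array(e[0])+.5)/8-.5+[x0,y0]
    print(n,thr,'c',ce.round(2),'ax',(np.array(e[1])/8).round(2),round(e[2])); return ce
for thr in(125,132,140): ct=disc('top','pics/top4f.png',(398,258,440,296),thr)
for thr in(165,180,195): cs=disc('scene','pics/scene4f.png',(222,196,252,214),thr)
for n,c in(('top',ct),('scene',cs)):
    for z in (.195,.199): print(n,z,onz(n,c,z).round(4))
print('expected radius px', 451.5*.06/(1.254-.197))
print(proj('top',[.4993,-.2283,.199]),proj('scene',[.4993,-.2283,.199]))
```

```text
top 125 c [418.19 277.9 ] ax [24.81 26.16] 115
top 132 c [418.06 277.95] ax [24.34 25.57] 120
top 140 c [417.98 277.96] ax [23.87 24.89] 124
scene 165 c [234.64 206.63] ax [13.27 24.72] 71
scene 180 c [234.6  206.57] ax [12.64 24.29] 70
scene 195 c [236.45 204.72] ax [ 9.24 20.11] 86
top 0.195 [ 0.5014 -0.227   0.195 ]
top 0.199 [ 0.501  -0.2262  0.199 ]
scene 0.195 [ 0.4954 -0.2286  0.195 ]
scene 0.199 [ 0.5027 -0.2306  0.199 ]
expected radius px 25.629139072847682
[[418.8828971  278.70659015]] [[236.8538128  204.04985008]]
```

Run:
```python
from ov import *
from g import *
im=cv2.imread('pics/scene4f.png').astype(int)
for r in (212,216,220,224,228,231): print(r,[tuple(im[r,c]) and int(im[r,c].sum()) for c in range(222,256)])
a=np.array([0,0,-1.])
for c0 in ([.501,-.2277,.1555],):
    c=np.array(c0); P=np.vstack([circ(c+a*t,a,.03,400) for t in np.linspace(-.0425,.0425,60)]); p=proj('scene',P)
    for r in (212,216,220,224,228,231):
        k=np.abs(p[:,1]-r)<.5; print(r,'model L/R',p[k,0].min().round(2),p[k,0].max().round(2))
    print('bottom row',p[:,1].max())
```

```text
212 [196, 359, 544, 577, 525, 426, 354, 344, 352, 356, 359, 358, 357, 356, 359, 356, 356, 354, 353, 355, 356, 350, 347, 344, 332, 337, 426, 511, 497, 386, 292, 278, 283, 283]
216 [193, 209, 239, 361, 532, 583, 503, 382, 344, 357, 363, 363, 366, 366, 366, 364, 364, 361, 359, 360, 359, 356, 350, 349, 344, 327, 254, 221, 284, 305, 294, 288, 288, 288]
220 [484, 357, 228, 190, 212, 263, 411, 521, 482, 370, 340, 362, 369, 368, 367, 365, 363, 364, 360, 360, 358, 358, 351, 347, 344, 337, 316, 294, 287, 288, 287, 291, 288, 288]
224 [314, 291, 285, 272, 250, 262, 319, 341, 327, 326, 348, 369, 367, 367, 369, 365, 365, 365, 364, 361, 360, 360, 355, 346, 344, 337, 322, 300, 290, 288, 287, 291, 310, 337]
228 [290, 291, 288, 289, 286, 291, 312, 341, 355, 357, 361, 364, 368, 368, 369, 366, 365, 362, 360, 360, 360, 359, 354, 352, 344, 333, 337, 408, 499, 532, 539, 535, 452, 297]
231 [291, 288, 288, 291, 290, 288, 304, 335, 354, 359, 363, 363, 363, 365, 365, 365, 362, 362, 361, 359, 357, 357, 347, 348, 344, 367, 432, 502, 535, 541, 544, 547, 544, 495]
212 model L/R 227.26 248.49
216 model L/R 227.67 248.8
220 model L/R 228.09 249.11
224 model L/R 228.51 249.4
228 model L/R 228.92 249.72
231 model L/R 229.24 249.57
bottom row 235.33126841227644
```

Run:
```python
from ov import *
from g import *
im=cv2.imread('pics/scene0.png').astype(int); z=np.array([0,0,1.])
rows=(245,248,250,252,255,257)
for r in rows: print(r,[int(im[r,c].sum()) for c in range(230,254)])
P=np.vstack([circ(np.array([.501,-.2277,.012])+z*t,z,.0215 if t<=.045 else .0215-.0085*(t-.045)/.018,400) for t in np.linspace(0,.063,60)]); p=proj('scene',P)
for r in rows:
    k=np.abs(p[:,1]-r)<.5; print(r,'model L/R',p[k,0].min().round(2),p[k,0].max().round(2))
```

```text
245 [542, 542, 544, 544, 541, 537, 538, 534, 527, 521, 514, 508, 501, 490, 479, 469, 453, 450, 490, 532, 546, 546, 526, 456]
248 [541, 538, 535, 529, 504, 480, 473, 473, 473, 475, 474, 471, 469, 459, 450, 440, 424, 421, 469, 534, 554, 548, 541, 539]
250 [547, 552, 571, 592, 569, 503, 451, 439, 442, 445, 446, 445, 442, 441, 437, 428, 421, 413, 473, 596, 667, 678, 660, 635]
252 [627, 659, 672, 638, 548, 463, 434, 433, 439, 443, 444, 445, 441, 439, 436, 432, 424, 409, 366, 441, 617, 651, 633, 659]
255 [631, 631, 667, 687, 669, 572, 457, 430, 436, 431, 421, 419, 421, 426, 430, 432, 427, 413, 418, 524, 643, 684, 684, 681]
257 [678, 684, 678, 678, 665, 570, 453, 421, 396, 330, 283, 280, 284, 285, 333, 401, 424, 417, 395, 384, 485, 631, 681, 684]
245 model L/R 233.97 248.18
248 model L/R 233.89 248.42
250 model L/R 234.09 248.57
252 model L/R 234.29 248.74
255 model L/R 234.6 248.98
257 model L/R 234.8 249.14
```

Run:
```python
from fk import *
s=state(); Rm=R.from_rotvec(s['tcp_rot']).as_matrix(); print('x,y,z world in tool cols'); print((Rm.T).round(3))
Rt=toolR(np.radians(65)); print('turn err',delta(Rt,s['tool_pos'])[1])
print('-50mm z, +.5x +1.2y:',(Rm.T@[.05,.12,-5.0]).round(2)); print('-30',(Rm.T@[.05,.12,-3.0]).round(2))
im=cv2.imread('pics/top0.png')[:,:,2].astype(np.float32); g=cv2.resize(im[276:291,402:417],None,fx=8,fy=8,interpolation=2)
for thr in(170,185,200):
    cs,_=cv2.findContours((g>thr).astype(np.uint8),0,1); c=max(cs,key=cv2.contourArea); e=cv2.fitEllipse(c); ce=(np.array(e[0])+.5)/8-.5+[402,276]; print(thr,ce,np.array(e[1])/8,onz('top',ce,.075))
```

```text
t 6.08 q [-1.02   0.072  2.449  1.546  1.037 -0.866] p [ 0.3653 -0.2608  0.2266] rv [-2.532 -0.293 -1.604] F [ 0.56  1.32 -1.94] w 0.696
x,y,z world in tool cols
[[ 0.416  0.094  0.904]
 [ 0.232 -0.973 -0.006]
 [ 0.879  0.213 -0.427]]
turn err [ 0.0016  0.0043 -0.0076]
-50mm z, +.5x +1.2y: [-4.49 -0.07  2.2 ]
-30 [-2.68 -0.09  1.35]
170 [409.03067684 282.91678667] [9.54833603 9.93649769] [ 0.50030336 -0.22736323  0.075     ]
185 [409.02393961 282.81397867] [8.70227432 9.1095686 ] [ 0.50057011 -0.22734907  0.075     ]Traceback (most recent call last):
  File "<stdin>", line 7, in <module>
ValueError: max() iterable argument is empty
```

```bash
python3 -m jog '[[[1,0.07,-0.09,0.07,0,0,0],[1,-1.0,-0.09,0.55,0,0,0],[1,-2.1,-0.08,1.05,0,0,0],[1,-3.2,-0.08,1.6,0,0,0],[1,-4.0,-0.07,1.97,0,0,0],[1,-4.5,-0.07,2.2,0,0,0],[1,-4.5,-0.07,2.2,0,0,0],[1,-4.5,-0.07,2.2,0,0,0]]]'
python3 - <<'E'
from g import *
s=state(); Rm=R.from_rotvec(s['tcp_rot']).as_matrix(); print('kin cup c',s['tool_pos']+Rm@[-.00454,0,.15455])
for n,b in (('top',(360,220,470,320)),('scene',(190,190,300,285))):
    im=bot.read_camera(n)[:,:,::-1]; cv2.imwrite(f'pics/{n}5f.png',im); x0,y0,x1,y1=b; cv2.imwrite(f'pics/{n}5.png',cv2.resize(im[y0:y1,x0:x1],None,fx=6,fy=6,interpolation=2))
E
```

```text
time: 7.08
tool_pos: [0.3681, -0.2595, 0.1802]
tcp_rot: [-2.529, -0.304, -1.611]
wrist_force: [0.1, 0.1, -2.1]
width: 0.693
t 7.08 q [-1.013  0.196  2.455  1.631  1.039 -1.025] p [ 0.3681 -0.2595  0.1802] rv [-2.529 -0.304 -1.611] F [ 0.07  0.11 -2.08] w 0.693
kin cup c [ 0.5022947  -0.22681091  0.11075503]
```

View pics/scene5.png

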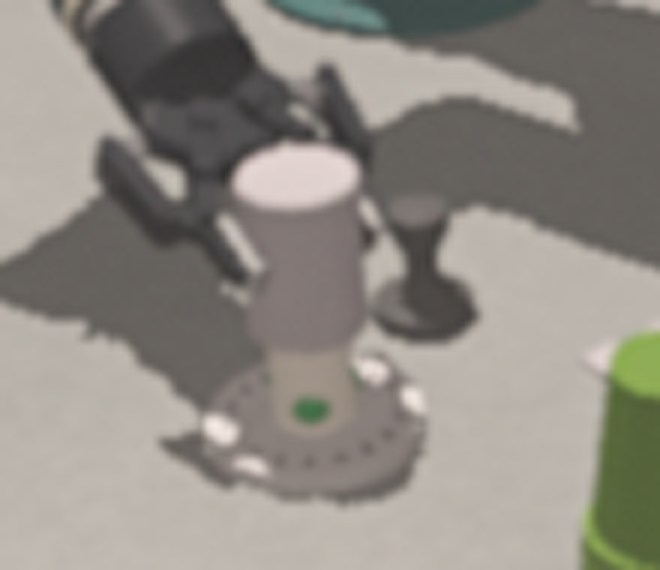

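View pics/top5.png

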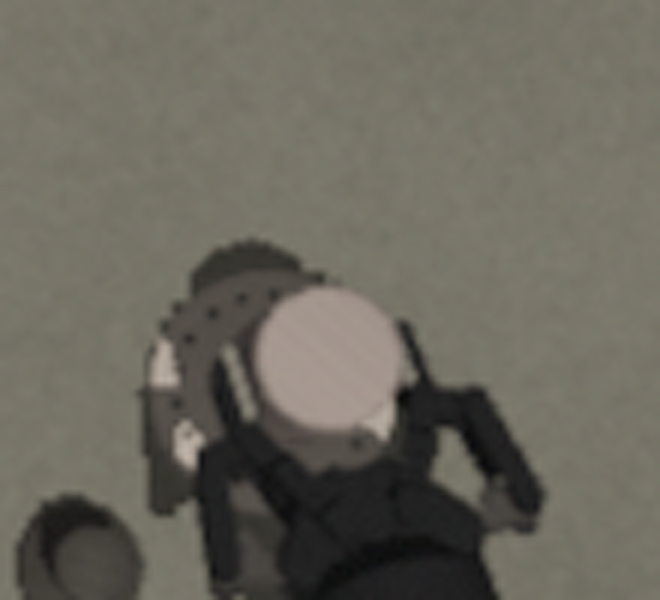

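```bash
python3 -m jog '[[[1,-0.45,-0.03,0.22,0,0,0],[1,-0.9,-0.03,0.43,0,0,0],[1,-1.2,-0.03,0.57,0,0,0],[1,-1.45,-0.03,0.68,0,0,0],[1,-1.45,-0.03,0.68,0,0,0]]]'
python3 - <<'E'
from g import *
for i in range(3):
    s=state(); bot.read_camera('top')
Rm=R.from_rotvec(s['tcp_rot']).as_matrix(); print('kin cup c',s['tool_pos']+Rm@[-.00454,0,.15455])
E
```

```text
time: 7.8
tool_pos: [0.3678, -0.259, 0.1635]
tcp_rot: [-2.529, -0.303, -1.609]
wrist_force: [-1.6, -0.6, -1.6]
width: 0.695
t 7.8 q [-1.013  0.241  2.455  1.657  1.042 -1.077] p [ 0.3678 -0.259   0.1635] rv [-2.529 -0.303 -1.609] F [-1.57 -0.63 -1.64] w 0.695
t 7.85 q [-1.013  0.241  2.455  1.656  1.042 -1.076] p [ 0.3678 -0.259   0.1636] rv [-2.529 -0.303 -1.609] F [-0.44 -0.33 -2.86] w 0.698
t 7.9 q [-1.013  0.241  2.455  1.656  1.042 -1.076] p [ 0.3678 -0.259   0.1636] rv [-2.529 -0.303 -1.609] F [-2.17  0.04 -2.05] w 0.693
kin cup c [ 0.50191746 -0.226264    0.09407326]
```

```bash
python3 -m jog '[[[1,-0.22,-0.01,0.07,0,0,0],[1,-0.42,-0.01,0.16,0,0,0],[1,-0.65,-0.01,0.27,0,0,0],[1,-0.65,-0.01,0.27,0,0,0]]]'
python3 - <<'E'
from g import *
for i in range(3):
    s=state(); bot.read_camera('top')
Rm=R.from_rotvec(s['tcp_rot']).as_matrix(); print('kin cup c',s['tool_pos']+Rm@[-.00454,0,.15455])
E
```

```text
time: 8.45
tool_pos: [0.3675, -0.2589, 0.1566]
tcp_rot: [-2.529, -0.303, -1.61]
wrist_force: [0.2, 0.7, -1.9]
width: 0.696
t 8.45 q [-1.013  0.261  2.455  1.667  1.044 -1.099] p [ 0.3675 -0.2589  0.1566] rv [-2.529 -0.303 -1.61 ] F [ 0.22  0.71 -1.86] w 0.696
t 8.5 q [-1.013  0.261  2.455  1.667  1.044 -1.099] p [ 0.3676 -0.259   0.1567] rv [-2.529 -0.303 -1.61 ] F [-0.09 -0.39 -1.92] w 0.694
t 8.55 q [-1.013  0.26   2.455  1.667  1.044 -1.099] p [ 0.3676 -0.2589  0.1567] rv [-2.529 -0.303 -1.61 ] F [-0.7   0.88 -2.42] w 0.698
kin cup c [ 0.50175501 -0.2262102   0.08721428]
```

```bash
python3 -m jog '[[[1,-0.22,0,0.1,0,0,0],[1,-0.45,0,0.21,0,0,0],[1,-0.63,0,0.3,0,0,0],[1,-0.63,0,0.3,0,0,0]]]'
python3 - <<'E'
from g import *
for i in range(3):
    s=state(); im=bot.read_camera('scene')
Rm=R.from_rotvec(s['tcp_rot']).as_matrix(); print('kin cup c',s['tool_pos']+Rm@[-.00454,0,.15455])
cv2.imwrite('pics/scene6.png',cv2.resize(im[190:285,190:300,::-1],None,fx=6,fy=6,interpolation=2))
E
```

```text
time: 9.1
tool_pos: [0.3676, -0.2589, 0.1496]
tcp_rot: [-2.529, -0.303, -1.61]
wrist_force: [-0.8, 0.5, -2.5]
width: 0.693
t 9.1 q [-1.013  0.28   2.454  1.678  1.046 -1.12 ] p [ 0.3676 -0.2589  0.1496] rv [-2.529 -0.303 -1.61 ] F [-0.8   0.55 -2.45] w 0.693
t 9.15 q [-1.013  0.28   2.454  1.678  1.046 -1.12 ] p [ 0.3676 -0.2589  0.1497] rv [-2.529 -0.303 -1.61 ] F [-0.63 -0.11 -2.25] w 0.692
t 9.2 q [-1.013  0.28   2.454  1.678  1.046 -1.12 ] p [ 0.3676 -0.2589  0.1497] rv [-2.529 -0.303 -1.61 ] F [-0.55 -1.07 -1.88] w 0.697
kin cup c [ 0.50176677 -0.22622589  0.08022891]
```

View pics/scene6.png

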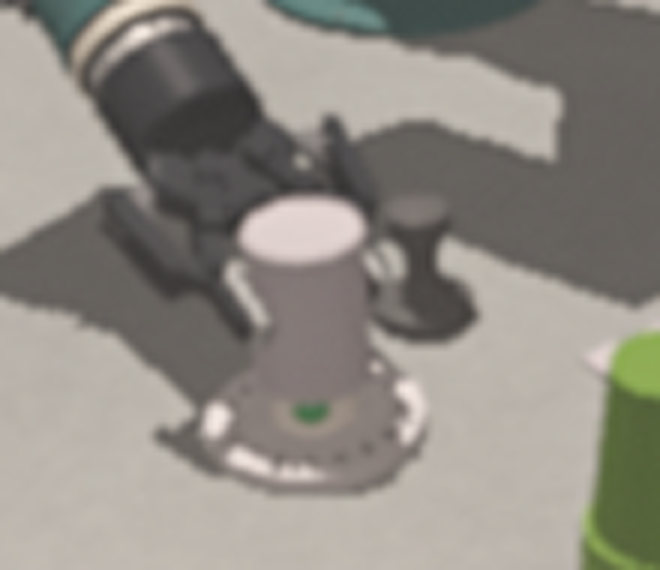

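The cup is over the peg with its rim just above the front catch, at about (310,410) in the crop. I'll feel downward for the catches.

```bash
python3 -m jog '[[[1,-0.09,0,0.04,0,0,0],[1,-0.18,0,0.085,0,0,0],[1,-0.18,0,0.085,0,0,0]]]'
python3 - <<'E'
from g import *
F=[]
for i in range(4):
    s=bot.read_state(); F.append(s['wrist_force']); im=bot.read_camera('scene')
print(np.mean(F,0).round(2)); state()
E
```

```text
time: 9.62
tool_pos: [0.3676, -0.2591, 0.1478]
tcp_rot: [-2.529, -0.303, -1.61]
wrist_force: [-0.5, -0.6, -2.0]
width: 0.694
[-0.3  -0.6  -2.33]
t 9.82 q [-1.013  0.286  2.453  1.681  1.047 -1.126] p [ 0.3676 -0.2591  0.1479] rv [-2.529 -0.303 -1.61 ] F [-0.5   0.18 -1.23] w 0.696
```

```bash
python3 -m jog '[[[1,-0.09,0,0.04,0,0,0],[1,-0.135,0,0.065,0,0,0],[1,-0.135,0,0.065,0,0,0]]]'
python3 - <<'E'
from g import *
F=[]
for i in range(4):
    s=bot.read_state(); F.append(s['wrist_force']); im=bot.read_camera('scene')
print(np.mean(F,0).round(2)); state()
E
```

```text
time: 10.2
tool_pos: [0.3677, -0.2591, 0.1465]
tcp_rot: [-2.529, -0.303, -1.611]
wrist_force: [-2.3, -0.4, -0.4]
width: 0.695
[-1.26 -0.1  -0.82]
t 10.4 q [-1.013  0.29   2.453  1.683  1.047 -1.131] p [ 0.3677 -0.2591  0.1465] rv [-2.529 -0.304 -1.611] F [-1.77 -0.74 -1.42] w 0.698
```

Fz rose from −2.3 to −0.8 N, so the rim has reached the catches. I'll release.

```bash
python3 -m jog '[[[0.2,0,0,0,0,0,0],[0,0,0,0,0,0,0],[0,0,0,0,0,0,0],[0,0,0,0,0,0,0],[0,0,0,0,0,0,0],[0,0,0,0,0,0,0]]]'
python3 - <<'E'
from g import *
s=state()
for n,b in (('top',(360,220,470,320)),('scene',(190,190,300,285))):
    im=bot.read_camera(n)[:,:,::-1]; cv2.imwrite(f'pics/{n}7f.png',im); x0,y0,x1,y1=b; cv2.imwrite(f'pics/{n}7.png',cv2.resize(im[y0:y1,x0:x1],None,fx=6,fy=6,interpolation=2))
E
```

```text
time: 11.15
tool_pos: [0.3676, -0.259, 0.1464]
tcp_rot: [-2.529, -0.303, -1.61]
wrist_force: [0.5, 0.3, -0.0]
width: 1.002
t 11.15 q [-1.013  0.29   2.453  1.683  1.047 -1.131] p [ 0.3676 -0.259   0.1464] rv [-2.529 -0.303 -1.61 ] F [ 0.49  0.28 -0.03] w 1.002
```

View pics/scene7.png

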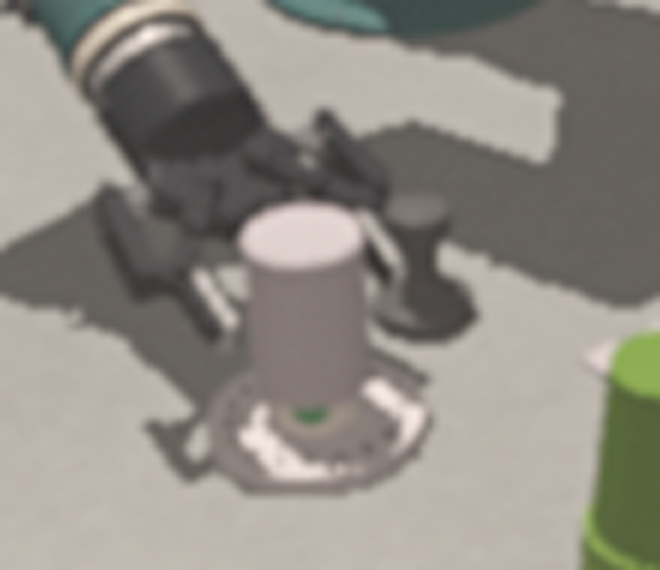

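View pics/top7.png

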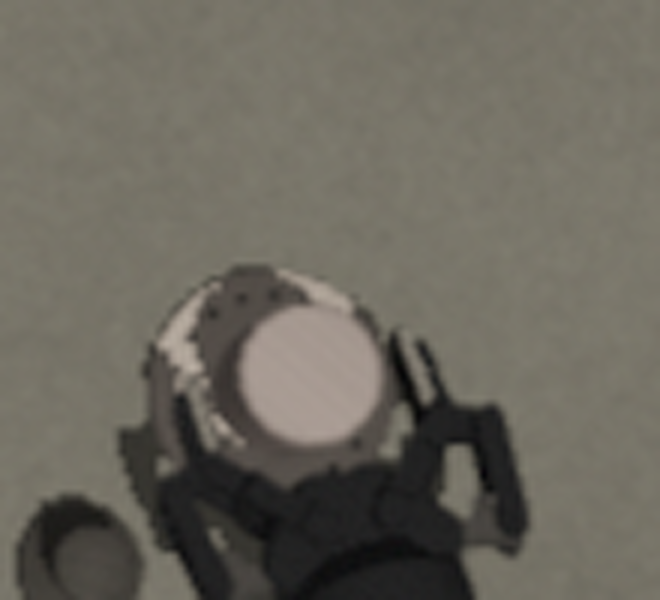

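Released: wrist force is about 0 and the cup sits on the catches with both fingers clear. I'll check the retreat and the pressing poses with the kinematics.

Run:
```python
from fk import *
s=state(); b=best(); Rm=R.from_rotvec(s['tcp_rot']).as_matrix(); q=s['q']; p=s['tool_pos']
P=[]
for k,(dz,up,al) in enumerate([(-.02,0,65),(-.03,.03,65),(-.03,.10,65),(-.03,.15,65),(-.03,.17,50),(0,.17,35),(0,.17,20)]):
    pass
for dz,up in [(-.02,0),(-.04,.0),(-.04,.03),(-.04,.08),(-.04,.14),(-.04,.2)]:
    T=p+Rm@[0,0,dz]+[0,0,up]; r=ik(T,Rm,b,q); q=r.x; print(dz,up,(Rm.T@(T-p)*100).round(2),r.cost.round(6),q.round(2))
# press pose: TCP above peg, tip at z
for yw in (.239,-.43,.0,-1.0,.6):
    Rt=toolR(0,yw); T=np.array([.501,-.2277,.119+.06+.173]); qq=np.array([-.42,0,2.1,0,1.0,.9]) 
    for tip in (.179,.119,.095):
        T[2]=tip+.173; r=ik(T,Rt,b,qq); qq=r.x
    print(yw,r.cost.round(6),qq.round(3))
```

```text
t 11.25 q [-1.013  0.29   2.453  1.683  1.047 -1.131] p [ 0.3676 -0.259   0.1464] rv [-2.529 -0.303 -1.61 ] F [0.04 0.52 0.63] w 1.0
-0.02 0 [ 0. -0. -2.] 0.0 [-1.06  0.25  2.47  1.63  1.06 -1.1 ]
-0.04 0.0 [-0. -0. -4.] 0.0 [-1.1   0.22  2.48  1.57  1.08 -1.08]
-0.04 0.03 [ 2.72 -0.   -5.27] 0.0 [-1.1   0.14  2.48  1.53  1.08 -0.98]
-0.04 0.08 [ 7.25 -0.   -7.38] 0.0 [-1.1   0.    2.47  1.45  1.09 -0.82]
-0.04 0.14 [12.69 -0.   -9.92] 0.0 [-1.1  -0.13  2.44  1.37  1.12 -0.64]
-0.04 0.2 [ 18.12  -0.   -12.46] 0.0 [-1.1  -0.24  2.39  1.3   1.16 -0.47]
0.239 0.0 [-0.472  0.155  2.004  0.     0.983  0.86 ]
-0.43 0.0 [-0.472  0.155  2.004 -0.     0.983  1.529]
0.0 0.0 [-0.472  0.155  2.004  0.     0.983  1.099]
-1.0 0.0 [-0.472  0.155  2.004 -0.     0.983  2.099]
0.6 0.0 [-0.472  0.155  2.004 -0.     0.983  0.499]
```

```bash
python3 -m jog '[[[0,0,0,-1,0,0,0],[0,0,0,-2.5,0,0,0],[0,0,0,-4,0,0,0],[0,2.7,0,-5.3,0,0,0],[0,5.4,0,-6.5,0,0,0],[0,9.0,0,-8.2,0,0,0],[0,12.7,0,-9.9,0,0,0],[0,16.3,0,-11.6,0,0,0],[0,18.1,0,-12.5,0,0,0]]]'
python3 - <<'E'
from fk import *
s=state()
for n,b in (('top',(360,220,470,320)),('scene',(190,190,300,285))):
    im=bot.read_camera(n)[:,:,::-1]; cv2.imwrite(f'pics/{n}8f.png',im); x0,y0,x1,y1=b; cv2.imwrite(f'pics/{n}8.png',cv2.resize(im[y0:y1,x0:x1],None,fx=6,fy=6,interpolation=2))
s=state(); b=best(); R0=R.from_rotvec(s['tcp_rot']).as_matrix(); q=s['q']
Rt=toolR(0); T=np.array([.501,-.2275,.119+.05+.173]); dl,dr=delta(Rt,T); print(dl,dr)
for f in np.linspace(0,1,11)[1:]:
    p=s['tool_pos']+R0@(dl/100*f); Rr=R0@R.from_rotvec(dr*f).as_matrix(); r=ik(p,Rr,b,q); print(round(f,2),(dl*f).round(2),(dr*f).round(3),'tip',(p+Rr@[0,0,.173]).round(3),r.cost.round(5),(np.abs(r.x-q)*8).round(2)); q=r.x
E
```

```text
time: 12.38
tool_pos: [0.3316, -0.2679, 0.3659]
tcp_rot: [-2.531, -0.306, -1.613]
wrist_force: [-0.4, 0.8, -0.8]
width: 0.996
t 12.38 q [-1.113 -0.24   2.387  1.299  1.163 -0.474] p [ 0.3316 -0.2679  0.3659] rv [-2.531 -0.306 -1.613] F [-0.44  0.75 -0.78] w 0.996
t 12.47 q [-1.113 -0.24   2.386  1.301  1.162 -0.477] p [ 0.3319 -0.2683  0.3662] rv [-2.531 -0.308 -1.616] F [ 0.1  -0.42  0.11] w 1.003
[ 5.15  0.02 16.8 ] [ 0.0055 -1.1355  0.0028]
0.1 [0.52 0.   1.68] [ 0.001 -0.114  0.   ] tip [ 0.492 -0.23   0.273] 0.0 [0.62 0.03 0.25 0.81 0.78 0.89]
0.2 [1.03 0.   3.36] [ 0.001 -0.227  0.001] tip [ 0.498 -0.228  0.255] 0.0 [0.59 0.06 0.27 0.97 0.64 1.  ]
0.3 [1.55 0.01 5.04] [ 0.002 -0.341  0.001] tip [ 0.503 -0.227  0.238] 0.0 [0.58 0.13 0.3  1.11 0.49 1.15]
0.4 [2.06 0.01 6.72] [ 0.002 -0.454  0.001] tip [ 0.505 -0.227  0.222] 0.0 [0.57 0.2  0.33 1.23 0.31 1.26]
0.5 [2.58 0.01 8.4 ] [ 0.003 -0.568  0.001] tip [ 0.507 -0.226  0.208] 0.0 [0.55 0.25 0.35 1.28 0.11 1.32]
0.6 [3.090e+00 1.000e-02 1.008e+01] [ 0.003 -0.681  0.002] tip [ 0.507 -0.226  0.196] 0.0 [0.52 0.31 0.38 1.26 0.1  1.29]
0.7 [3.610e+00 1.000e-02 1.176e+01] [ 0.004 -0.795  0.002] tip [ 0.507 -0.226  0.186] 0.0 [0.48 0.35 0.4  1.16 0.28 1.18]
0.8 [ 4.12  0.02 13.44] [ 0.004 -0.908  0.002] tip [ 0.505 -0.227  0.178] 0.0 [0.44 0.39 0.42 1.01 0.44 1.03]
0.9 [ 4.64  0.02 15.12] [ 0.005 -1.022  0.003] tip [ 0.503 -0.227  0.173] 0.0 [0.41 0.42 0.43 0.86 0.56 0.86]
1.0 [ 5.15  0.02 16.8 ] [ 0.006 -1.136  0.003] tip [ 0.501 -0.228  0.169] 0.0 [0.37 0.45 0.45 0.72 0.65 0.71]
```

View pics/scene8.png

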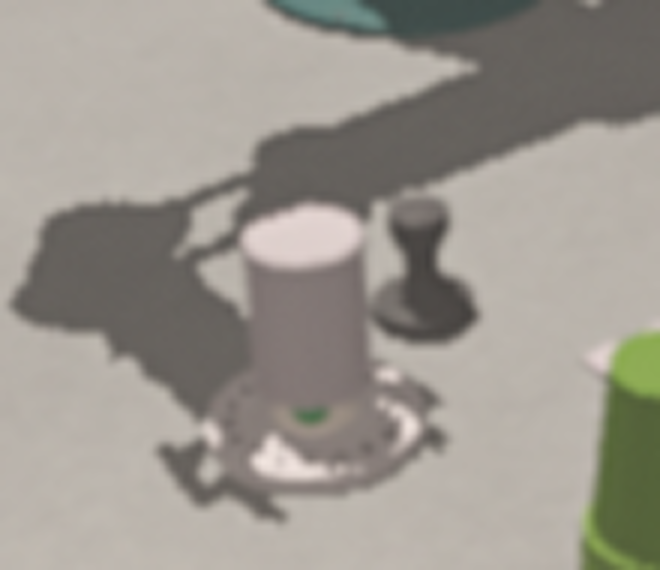

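View pics/top8.png

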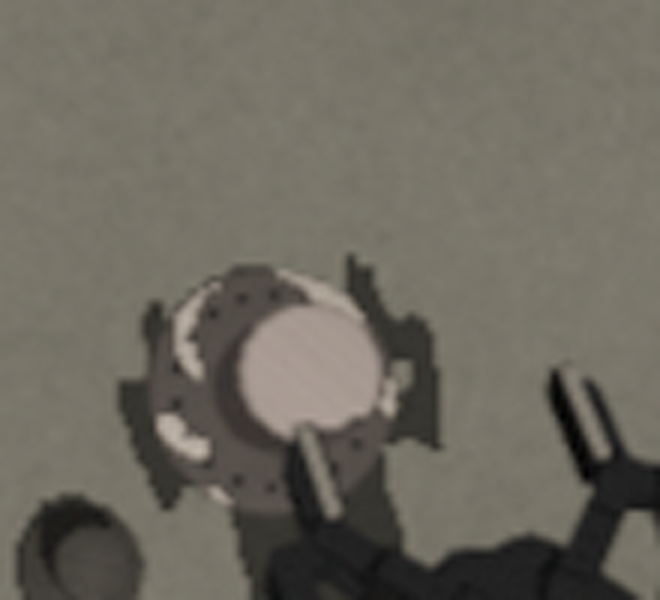

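The cup stands upright and loose, with its bottom disk centred near (311,372) in the top crop. I'll close the fingers and go above it, pointing down.

```bash
python3 -m jog '[[[0.5,0.52,0,1.68,0.0006,-0.114,0],[1,1.03,0,3.36,0.001,-0.227,0],[1,1.55,0,5.04,0.0016,-0.341,0.001],[1,2.06,0,6.72,0.002,-0.454,0.001],[1,2.58,0,8.4,0.003,-0.568,0.0014],[1,3.1,0,10.1,0.003,-0.681,0.0017],[1,3.6,0.01,11.8,0.004,-0.795,0.002],[1,4.12,0.02,13.4,0.004,-0.908,0.002],[1,4.64,0.02,15.1,0.005,-1.022,0.0025],[1,5.15,0.02,16.8,0.0055,-1.1355,0.0028],[1,5.15,0.02,16.8,0.0055,-1.1355,0.0028],[1,5.15,0.02,16.8,0.0055,-1.1355,0.0028]]]'
python3 - <<'E'
from fk import *
s=state(); c=(np.array([311,372])+.5)/6-.5+[360,220]
print('disc from top8',onz('top',c,.119)); print(proj('scene',[.501,-.2277,.119]), 'measured scene disc',(np.array([302,237])+.5)/6-.5+190)
F=[]
for i in range(4): F.append(bot.read_state()['wrist_force']); im=bot.read_camera('scene')
print('F0',np.mean(F,0)); Rt=toolR(0); print(delta(Rt,np.array([.501,-.2275,.119+.173])))
cv2.imwrite('pics/scene9.png',cv2.resize(im[170:265,190:300,::-1],None,fx=6,fy=6,interpolation=2))
E
```

```text
time: 13.98
tool_pos: [0.5002, -0.2267, 0.3375]
tcp_rot: [-3.111, -0.375, 0.005]
wrist_force: [0.1, -0.5, 0.2]
width: -0.002
t 13.97 q [-0.472  0.082  1.944  0.005  1.122  0.856] p [ 0.5002 -0.2267  0.3375] rv [-3.111 -0.375  0.005] F [ 0.14 -0.51  0.2 ] w -0.002
disc from top8 [ 0.4997583  -0.22553498  0.119     ]
[[239.40021846 228.23025233]] measured scene disc [239.91666667 229.08333333]
F0 [-0.32177302 -0.23456429  0.24882512]
(array([0.08, 0.09, 4.69]), array([-0.0061,  0.0009, -0.0005]))
```

View pics/scene9.png

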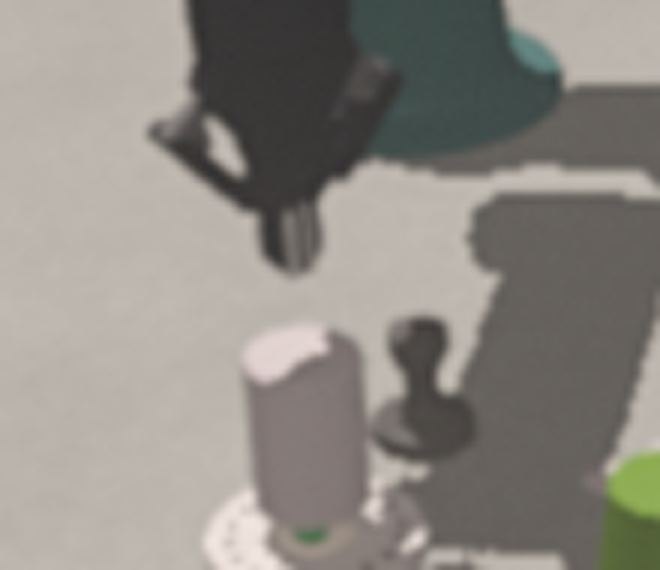

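Fingers are shut and centred above the cup. I'll go down close, then press in small steps.

```bash
python3 -m jog '[[[1,0.05,0.05,1.5,-0.006,0,0],[1,0.05,0.05,3,-0.006,0,0],[1,0.05,0.05,4.0,-0.006,0,0],[1,0.05,0.05,4.3,-0.006,0,0],[1,0.05,0.05,4.4,-0.006,0,0],[1,0.05,0.05,4.5,-0.006,0,0]]]'
python3 - <<'E'
from fk import *
F=[]
for i in range(4): F.append(bot.read_state()['wrist_force']); im=bot.read_camera('scene')
print('F',np.mean(F,0).round(2)); s=state(); print('tip z',s['tool_pos'][2]-.173)
E
```

```text
time: 14.92
tool_pos: [0.5019, -0.227, 0.2943]
tcp_rot: [3.118, 0.375, -0.001]
wrist_force: [-0.7, 0.4, -0.1]
width: 0.0
F [-0.46 -0.18 -0.46]
t 15.12 q [-4.700e-01  1.260e-01  1.982e+00 -1.000e-03  1.034e+00  8.620e-01] p [ 0.5018 -0.2269  0.2943] rv [ 3.118e+00  3.750e-01 -1.000e-03] F [ 0.29 -0.53 -0.48] w 0.002
tip z 0.12126589875152416
```

```bash
python3 -m jog '[[[1,0,0,0.1,0,0,0],[1,0,0,0.2,0,0,0],[1,0,0,0.3,0,0,0],[1,0,0,0.3,0,0,0]]]'
python3 - <<'E'
from fk import *
F=[]
for i in range(3): F.append(bot.read_state()['wrist_force']); im=bot.read_camera('scene')
print('F',np.mean(F,0).round(2)); s=state(); print('tip z',s['tool_pos'][2]-.173)
E
```

```text
time: 15.62
tool_pos: [0.5019, -0.227, 0.2913]
tcp_rot: [3.118, 0.375, -0.001]
wrist_force: [-0.6, 0.2, 2.5]
width: 0.004
F [-0.34 -0.33  2.7 ]
t 15.78 q [-4.700e-01  1.300e-01  1.984e+00 -1.000e-03  1.028e+00  8.620e-01] p [ 0.5018 -0.227   0.2913] rv [ 3.118e+00  3.750e-01 -1.000e-03] F [-0.51 -0.41  3.03] w 0.001
tip z 0.11829213393491728
```

Contact at tip z of about 0.118 with 3 N, as expected for the loose cup. I'll continue in 1 mm steps.

```bash
python3 -m jog '[[[1,0,0,0.1,0,0,0],[1,0,0,0.2,0,0,0],[1,0,0,0.2,0,0,0]]]'
python3 - <<'E'
from fk import *
F=[]
for i in range(3): F.append(bot.read_state()['wrist_force']); im=bot.read_camera('scene')
print('F',np.mean(F,0).round(2)); s=state(); print('tip z',s['tool_pos'][2]-.173)
E
```

```text
time: 16.15
tool_pos: [0.5025, -0.2274, 0.2908]
tcp_rot: [3.117, 0.375, 0.002]
wrist_force: [-0.1, 0.2, 9.3]
width: 0.001
F [ 0.03 -0.    8.87]
t 16.3 q [-4.700e-01  1.310e-01  1.984e+00 -1.000e-03  1.024e+00  8.620e-01] p [ 0.5025 -0.2274  0.2908] rv [3.117e+00 3.750e-01 2.000e-03] F [ 0.82 -0.37  8.81] w -0.003
tip z 0.11781876047754208
```

```bash
python3 -m jog '[[[1,0,0,0.05,0,0,0],[1,0,0,0.1,0,0,0],[1,0,0,0.15,0,0,0],[1,0,0,0.15,0,0,0]]]'
python3 - <<'E'
from fk import *
F=[]
for i in range(3): F.append(bot.read_state()['wrist_force']); im=bot.read_camera('scene')
print('F',np.mean(F,0).round(2)); s=state(); print('tip z',s['tool_pos'][2]-.173)
E
```

```text
time: 16.8
tool_pos: [0.503, -0.2277, 0.2905]
tcp_rot: [3.116, 0.375, 0.005]
wrist_force: [-0.8, -0.1, 13.4]
width: 0.005
F [-1.01 -0.26 13.62]
t 16.95 q [-4.700e-01  1.320e-01  1.984e+00 -1.000e-03  1.022e+00  8.620e-01] p [ 0.503  -0.2277  0.2905] rv [3.116 0.375 0.005] F [-0.71 -0.14 13.26] w -0.001
tip z 0.11754097972966143
```

```bash
python3 -m jog '[[[1,-0.05,0,0.05,0,0,0],[1,-0.05,0,0.1,0,0,0],[1,-0.05,0,0.1,0,0,0]]]'
python3 - <<'E'
from fk import *
F=[]
for i in range(3): F.append(bot.read_state()['wrist_force']); im=bot.read_camera('scene')
print('F',np.mean(F,0).round(2)); s=state(); print('tip z',s['tool_pos'][2]-.173)
E
```

```text
time: 17.32
tool_pos: [0.5029, -0.2281, 0.2903]
tcp_rot: [3.115, 0.375, 0.007]
wrist_force: [-0.0, -0.7, 15.7]
width: 0.001
F [ 0.02 -0.58 15.21]
t 17.48 q [-0.47   0.132  1.984 -0.002  1.019  0.862] p [ 0.503  -0.2281  0.2903] rv [3.115 0.375 0.007] F [-0.5   0.1  15.49] w 0.005
tip z 0.11727043157607714
```

```bash
python3 -m jog '[[[1,0,0,0.05,0,0,0],[1,0,0,0.1,0,0,0],[1,0,0,0.15,0,0,0],[1,0,0,0.15,0,0,0]]]'
python3 - <<'E'
from fk import *
F=[]
for i in range(3): F.append(bot.read_state()['wrist_force']); im=bot.read_camera('scene')
print('F',np.mean(F,0).round(2)); s=state(); print('tip z',s['tool_pos'][2]-.173)
cv2.imwrite('pics/scene10.png',cv2.resize(im[170:265,190:300,::-1],None,fx=6,fy=6,interpolation=2))
E
```

```text
time: 17.98
tool_pos: [0.5036, -0.2284, 0.29]
tcp_rot: [3.113, 0.375, 0.01]
wrist_force: [-0.3, -0.1, 19.9]
width: 0.004
F [-0.29  0.02 19.46]
t 18.12 q [-0.47   0.132  1.984 -0.002  1.016  0.862] p [ 0.5036 -0.2284  0.29  ] rv [3.113 0.375 0.01 ] F [2.400e-01 1.000e-02 1.918e+01] w 0.001
tip z 0.11701624610511613
```

View pics/scene10.png

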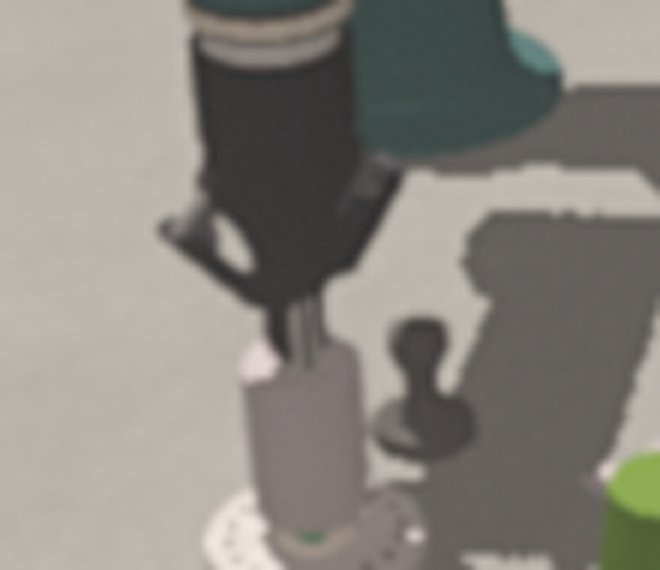

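Run:
```python
from fk import *
s=state(); Rm=R.from_rotvec(s['tcp_rot']).as_matrix(); print('z axis',Rm[:,2],'tip',s['tool_pos']+Rm@[0,0,.173],'torque',s['torque'])
R1=R.from_rotvec([3.118,.375,-.001]).as_matrix(); print('tip before',np.array([.5018,-.2269,.2943])+R1@[0,0,.173], R1[:,2])
from ov import *
z=np.array([0,0,1.])
im=bot.read_camera('scene')[:,:,::-1]; cv2.imwrite('pics/s11.png',im)
C=[circ(np.array([.501,-.2277,.034]),z,.03),circ(np.array([.501,-.2277,.117]),z,.03),circ(np.array([.501,-.2277,.012]),z,.056)]
draw('scene',C,'pics/s11.png','pics/ovs11.png',(200,190,290,275),8)
```

```text
t 18.12 q [-0.47   0.132  1.984 -0.002  1.016  0.862] p [ 0.5036 -0.2284  0.29  ] rv [3.113 0.375 0.01 ] F [2.400e-01 1.000e-02 1.918e+01] w 0.001
z axis [ 0.00726445 -0.00512983 -0.99996046] tip [ 0.50485151 -0.2292595   0.11702309] torque [-0.14178175  0.08512015 -0.00255768]
tip before [ 0.50171381 -0.22710604  0.12130014] [-4.98201230e-04 -1.19095395e-03 -9.99999167e-01]
```

View pics/ovs11.png

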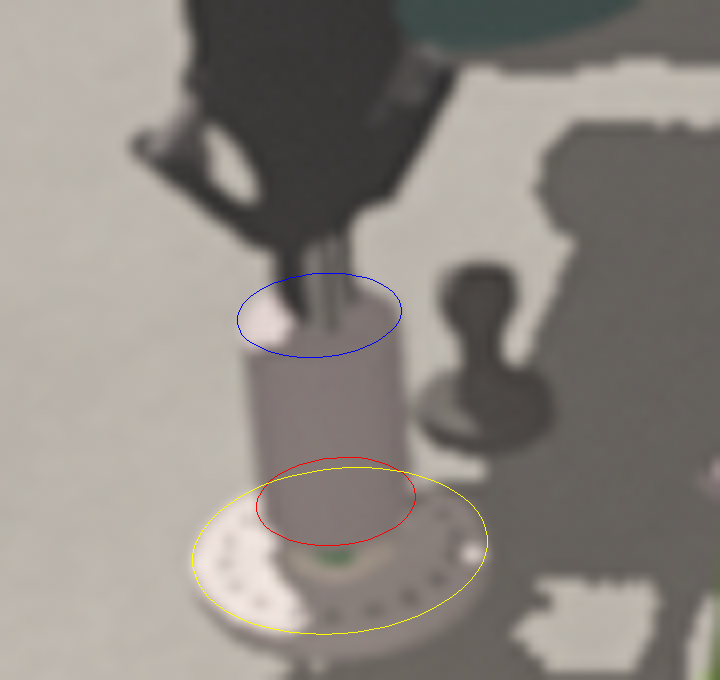

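The tip drifted under load to (0.505, −0.229), about 4 mm off the cup's axis. I'll unload, shift it back with some lead for the drift, and press again.

```bash
python3 -m jog '[[[1,0,0,-0.5,0,0,0],[1,0,0,-0.9,0,0,0],[1,-0.2,-0.2,-0.9,0,0,0],[1,-0.2,-0.2,-0.9,0,0,0]]]'
python3 - <<'E'
from fk import *
F=[]
for i in range(3): F.append(bot.read_state()['wrist_force']); im=bot.read_camera('scene')
print('F',np.mean(F,0).round(2)); s=state(); Rm=R.from_rotvec(s['tcp_rot']).as_matrix(); print('tip',s['tool_pos']+Rm@[0,0,.173])
E
```

```text
time: 18.68
tool_pos: [0.498, -0.2251, 0.2929]
tcp_rot: [-3.118, -0.375, 0.005]
wrist_force: [0.9, -0.1, 0.3]
width: 0.002
F [ 0.04 -0.38  0.15]
t 18.82 q [-4.700e-01  1.210e-01  1.990e+00 -1.000e-03  1.033e+00  8.620e-01] p [ 0.4985 -0.2254  0.2933] rv [-3.119 -0.375  0.004] F [ 0.06  0.86 -0.7 ] w 0.001
tip [ 0.4980436  -0.22535708  0.12027491]
```

```bash
python3 -m jog '[[[1,0,0,0.1,0,0,0],[1,0,0,0.2,0,0,0],[1,0,0,0.3,0,0,0],[1,0,0,0.4,0,0,0],[1,0,0,0.5,0,0,0],[1,0,0,0.5,0,0,0]]]'
python3 - <<'E'
from fk import *
F=[]
for i in range(3): F.append(bot.read_state()['wrist_force']); im=bot.read_camera('scene')
print('F',np.mean(F,0).round(2)); s=state(); Rm=R.from_rotvec(s['tcp_rot']).as_matrix(); print('tip',s['tool_pos']+Rm@[0,0,.173])
E
```

```text
time: 19.58
tool_pos: [0.4996, -0.226, 0.2908]
tcp_rot: [3.117, 0.375, 0.002]
wrist_force: [-0.7, 0.0, 7.5]
width: -0.003
F [-0.66 -0.49  8.07]
t 19.73 q [-4.700e-01  1.250e-01  1.991e+00 -1.000e-03  1.023e+00  8.620e-01] p [ 0.4996 -0.226   0.2908] rv [3.117e+00 3.750e-01 2.000e-03] F [-0.81 -0.48  8.05] w -0.006
tip [ 0.49983418 -0.22638687  0.11782039]
```

```bash
python3 -m jog '[[[1,-0.02,-0.02,0.1,0,0,0],[1,-0.04,-0.04,0.2,0,0,0],[1,-0.04,-0.04,0.25,0,0,0],[1,-0.04,-0.04,0.25,0,0,0]]]'
python3 - <<'E'
from fk import *
F=[]
for i in range(3): F.append(bot.read_state()['wrist_force']); im=bot.read_camera('scene')
print('F',np.mean(F,0).round(2)); s=state(); Rm=R.from_rotvec(s['tcp_rot']).as_matrix(); print('tip',s['tool_pos']+Rm@[0,0,.173])
E
```

```text
time: 20.23
tool_pos: [0.5, -0.2261, 0.2903]
tcp_rot: [3.115, 0.375, 0.007]
wrist_force: [-0.1, -0.5, 14.8]
width: -0.004
F [-0.41 -0.23 14.75]
t 20.38 q [-4.700e-01  1.250e-01  1.991e+00 -1.000e-03  1.019e+00  8.620e-01] p [ 0.5    -0.2262  0.2904] rv [3.115 0.375 0.007] F [-1.12  0.32 15.66] w 0.001
tip [ 0.50078531 -0.22677     0.11738095]
```

Now centred, at 14.8 N. I'll take smaller steps from here.

```bash
python3 -m jog '[[[1,-0.01,-0.01,0.05,0,0,0],[1,-0.02,-0.02,0.1,0,0,0],[1,-0.03,-0.03,0.15,0,0,0],[1,-0.03,-0.03,0.15,0,0,0]]]'
python3 - <<'E'
from fk import *
F=[]
for i in range(3): F.append(bot.read_state()['wrist_force']); im=bot.read_camera('scene')
print('F',np.mean(F,0).round(2)); s=state(); Rm=R.from_rotvec(s['tcp_rot']).as_matrix(); print('tip',s['tool_pos']+Rm@[0,0,.173])
E
```

```text
time: 20.88
tool_pos: [0.5003, -0.2264, 0.29]
tcp_rot: [3.113, 0.375, 0.01]
wrist_force: [-0.0, 0.1, 17.6]
width: 0.0
F [-0.32 -0.34 17.17]
t 21.02 q [-0.47   0.126  1.992 -0.002  1.015  0.862] p [ 0.5003 -0.2264  0.2899] rv [3.113 0.375 0.01 ] F [ 0.37 -0.68 17.33] w 0.002
tip [ 0.50161702 -0.22733936  0.1169525 ]
```

```bash
python3 -m jog '[[[1,-0.03,-0.02,0.05,0,0,0],[1,-0.06,-0.04,0.1,0,0,0],[1,-0.08,-0.05,0.15,0,0,0],[1,-0.08,-0.05,0.15,0,0,0]]]'
python3 - <<'E'
from fk import *
F=[]
for i in range(3): F.append(bot.read_state()['wrist_force']); im=bot.read_camera('scene')
print('F',np.mean(F,0).round(2)); s=state(); Rm=R.from_rotvec(s['tcp_rot']).as_matrix(); print('tip',s['tool_pos']+Rm@[0,0,.173])
E
```

```text
time: 21.52
tool_pos: [0.4995, -0.2262, 0.2887]
tcp_rot: [3.113, 0.375, 0.011]
wrist_force: [-1.0, -0.4, 18.7]
width: -0.003
F [-1.11 -0.04 18.63]
t 21.68 q [-0.47   0.125  1.995 -0.002  1.012  0.862] p [ 0.4995 -0.2262  0.2887] rv [3.113 0.375 0.01 ] F [-0.95 -1.31 18.89] w -0.002
tip [ 0.50074805 -0.2270892   0.11566851]
```

The tip now falls faster than the force grows, so the catches are yielding. I'll continue.

```bash
python3 -m jog '[[[1,-0.01,0,0.05,0,0,0],[1,-0.02,-0.01,0.1,0,0,0],[1,-0.03,-0.02,0.15,0,0,0],[1,-0.03,-0.02,0.15,0,0,0]]]'
python3 - <<'E'
from fk import *
F=[]
for i in range(3): F.append(bot.read_state()['wrist_force']); im=bot.read_camera('scene')
print('F',np.mean(F,0).round(2)); s=state(); Rm=R.from_rotvec(s['tcp_rot']).as_matrix(); print('tip',s['tool_pos']+Rm@[0,0,.173])
cv2.imwrite('pics/scene12.png',cv2.resize(im[170:285,190:300,::-1],None,fx=5,fy=5,interpolation=2))
E
```

```text
time: 22.18
tool_pos: [0.4975, -0.2251, 0.2837]
tcp_rot: [3.117, 0.375, 0.003]
wrist_force: [-1.2, 0.0, 6.0]
width: -0.003
F [-0.31 -0.19  6.57]
t 22.32 q [-4.700e-01  1.290e-01  2.001e+00 -1.000e-03  1.009e+00  8.620e-01] p [ 0.4975 -0.2251  0.2837] rv [3.117e+00 3.750e-01 2.000e-03] F [0.28 0.54 6.59] w 0.0
tip [ 0.49784581 -0.22547388  0.11069592]
```

View pics/scene12.png

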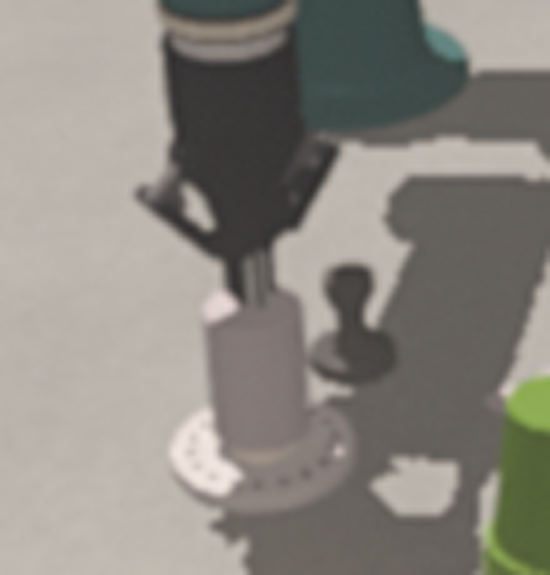

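The snap has passed: force fell to 6.6 N and the tip dropped 7 mm. I'll follow it down gently, removing the lateral lead.

```bash
python3 -m jog '[[[1,0.05,0.04,0.1,0,0,0],[1,0.1,0.08,0.2,0,0,0],[1,0.15,0.1,0.3,0,0,0],[1,0.15,0.1,0.4,0,0,0],[1,0.15,0.1,0.5,0,0,0],[1,0.15,0.1,0.5,0,0,0]]]'
python3 - <<'E'
from fk import *
F=[]
for i in range(3): F.append(bot.read_state()['wrist_force']); im=bot.read_camera('scene')
print('F',np.mean(F,0).round(2)); s=state(); Rm=R.from_rotvec(s['tcp_rot']).as_matrix(); print('tip',s['tool_pos']+Rm@[0,0,.173])
E
```

```text
time: 23.08
tool_pos: [0.4977, -0.2249, 0.2759]
tcp_rot: [-3.118, -0.375, 0.005]
wrist_force: [-0.3, -0.4, -0.0]
width: -0.004
F [ 0.3  -0.06 -0.03]
t 23.23 q [-4.700e-01  1.400e-01  2.004e+00 -1.000e-03  1.000e+00  8.620e-01] p [ 0.4979 -0.225   0.2761] rv [-3.118 -0.375  0.004] F [-0.1  -0.01  0.78] w -0.001
tip [ 0.49741314 -0.22496256  0.10313225]
```

No force now, so the cup has dropped ahead of the fingers. I'll follow to the expected 0.097 and press lightly to confirm.

```bash
python3 -m jog '[[[1,0.15,0.1,0.1,0,0,0],[1,0.3,0.2,0.2,0,0,0],[1,0.3,0.2,0.3,0,0,0],[1,0.3,0.2,0.4,0,0,0],[1,0.3,0.2,0.5,0,0,0],[1,0.3,0.2,0.5,0,0,0]]]'
python3 - <<'E'
from fk import *
F=[]
for i in range(3): F.append(bot.read_state()['wrist_force']); im=bot.read_camera('scene')
print('F',np.mean(F,0).round(2)); s=state(); Rm=R.from_rotvec(s['tcp_rot']).as_matrix(); print('tip',s['tool_pos']+Rm@[0,0,.173])
cv2.imwrite('pics/scene13.png',cv2.resize(im[170:285,190:300,::-1],None,fx=5,fy=5,interpolation=2))
E
```

```text
time: 23.98
tool_pos: [0.5016, -0.2264, 0.2718]
tcp_rot: [3.119, 0.375, -0.003]
wrist_force: [-0.4, 0.0, 0.3]
width: 0.005
F [-0.29  0.24  0.56]
t 24.12 q [-4.69e-01  1.52e-01  2.00e+00 -1.00e-03  9.91e-01  8.63e-01] p [ 0.5017 -0.2264  0.2719] rv [ 3.119e+00  3.750e-01 -2.000e-03] F [ 0.73 -0.27  1.22] w 0.002
tip [ 0.50141673 -0.22650417  0.09890776]
```

View pics/scene13.png

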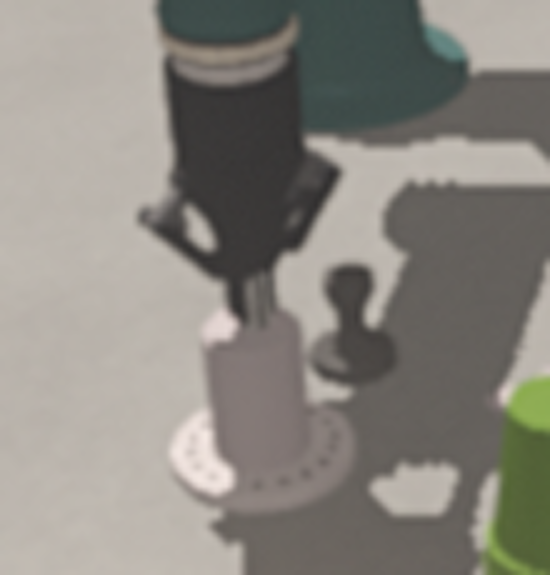

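```bash
python3 -m jog '[[[1,0,0,0.08,0,0,0],[1,0,0,0.16,0,0,0],[1,0,0,0.24,0,0,0],[1,0,0,0.24,0,0,0]]]'
python3 - <<'E'
from fk import *
F=[]
for i in range(3): F.append(bot.read_state()['wrist_force']); im=bot.read_camera('scene')
print('F',np.mean(F,0).round(2)); s=state(); Rm=R.from_rotvec(s['tcp_rot']).as_matrix(); print('tip',s['tool_pos']+Rm@[0,0,.173])
E
```

```text
time: 24.62
tool_pos: [0.5018, -0.2265, 0.2705]
tcp_rot: [3.119, 0.375, -0.002]
wrist_force: [-3.1, 1.7, 5.9]
width: 0.002
F [-2.58  0.98  6.34]
t 24.77 q [-4.690e-01  1.540e-01  2.001e+00 -1.000e-03  9.880e-01  8.630e-01] p [ 0.5018 -0.2265  0.2705] rv [ 3.119e+00  3.750e-01 -2.000e-03] F [-1.84  0.57  5.81] w 0.002
tip [ 0.50157359 -0.22656946  0.0974728 ]
```

```bash
python3 -m jog '[[[1,-0.04,-0.02,0.08,0,0,0],[1,-0.06,-0.04,0.16,0,0,0],[1,-0.06,-0.04,0.2,0,0,0],[1,-0.06,-0.04,0.2,0,0,0]]]'
python3 - <<'E'
from fk import *
F=[]
for i in range(3): F.append(bot.read_state()['wrist_force']); im=bot.read_camera('scene')
print('F',np.mean(F,0).round(2)); s=state(); Rm=R.from_rotvec(s['tcp_rot']).as_matrix(); print('tip',s['tool_pos']+Rm@[0,0,.173])
E
```

```text
time: 25.28
tool_pos: [0.5016, -0.2265, 0.2705]
tcp_rot: [3.118, 0.375, 0.0]
wrist_force: [-5.1, 2.1, 16.0]
width: 0.0
F [-4.96  2.46 15.44]
t 25.43 q [-4.690e-01  1.530e-01  2.002e+00 -1.000e-03  9.860e-01  8.630e-01] p [ 0.5016 -0.2264  0.2704] rv [3.118 0.375 0.   ] F [-3.7   3.42 15.64] w -0.004
tip [ 0.50168394 -0.22665041  0.09741762]
```

Force rose from 6 to 15 N with the tip fixed at 0.0974, so the rim is solidly home. I'll move clear.

```bash
python3 -m jog '[[[1,0,0,-0.5,0,0,0],[1,0,0,-1.5,0,0,0],[1,0,0,-4,0,0,0],[1,0,0,-8,0,0,0],[1,0,0,-12,0,0,0],[1,0,4,-15,0,0,0],[1,0,9,-15,0,0,0],[1,0,14,-15,0,0,0],[1,0,18,-15,0,0,0],[1,0,18,-15,0,0,0]]]'
python3 - <<'E'
from ov import *
from g import *
s=state(); z=np.array([0,0,1.])
C=[circ(PEG,z,.03),circ(PEG+.085*z,z,.03),circ(PEG,z,.056)]
for n,b in (('top',(370,240,450,320)),('scene',(200,190,280,280))):
    im=bot.read_camera(n)[:,:,::-1]; cv2.imwrite(f'pics/{n}14.png',im)
    draw(n,C,f'pics/{n}14.png',f'pics/ov{n}14.png',b,6)
A=np.hstack([cv2.resize(cv2.imread(f'pics/ov{n}14.png'),(400,400)) for n in('top','scene')]); cv2.imwrite('pics/fin.png',A)
E
```

```text
time: 26.68
tool_pos: [0.5439, -0.4035, 0.4167]
tcp_rot: [3.119, 0.371, -0.003]
wrist_force: [1.1, 0.4, 0.4]
width: -0.001
t 26.68 q [-0.675  0.262  1.584 -0.002  1.297  0.66 ] p [ 0.5439 -0.4035  0.4167] rv [ 3.119e+00  3.710e-01 -3.000e-03] F [1.13 0.37 0.43] w -0.001
```

View pics/fin.png

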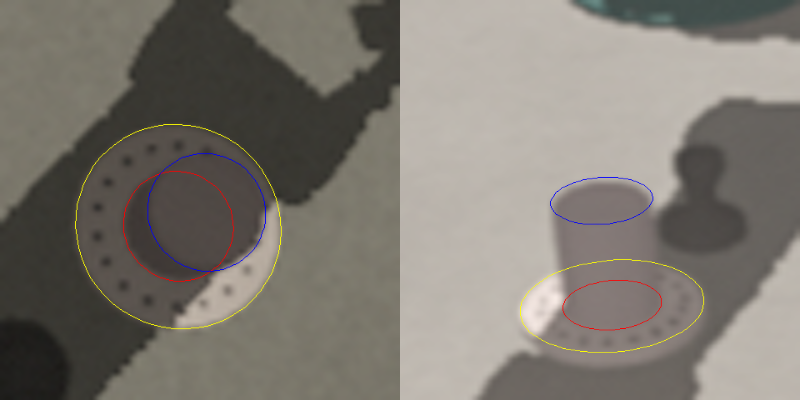

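View pics/top14.png

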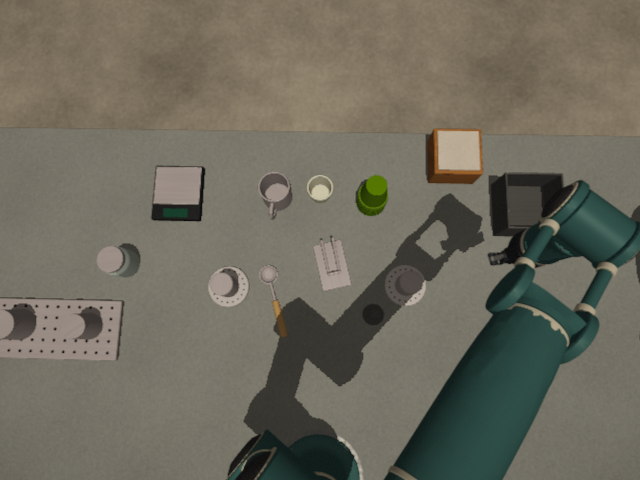

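The overlay matches a fully home, upright cup in both views. The other items sit at the same pixels as at the start, and wrist force is about zero. Handing in.

```bash
python3 -c "
from workcell import bot
s=bot.read_state(); print(s['time'],abs(s['joint_vel']).max()); print(bot.finish_job())"
```

```text
26.775 0.022485973160469592
the job is handed in; nothing more can be done
None
```

The cup is mouth down and fully home on the free peg, and I handed the job in at about 27 s of the 54 s allowed. No verdict is reported.

**What I did:** I took the cup off the rest, turned it over and lowered it onto the catches. There I let go and backed off, and the pictures showed it sitting upright and loose. I then pressed with shut fingertips in small steps until it snapped, followed it down and moved clear.

**Last checks:**
- **Rim height:** The fingertips stopped at 97.4 mm above the counter (97 mm expected). They stayed there while the force rose from 6 to 15 N, so the rim is on the base.
- **Position:** The overlay of the model cup fits the home pose in both cameras.
- **Surroundings:** The items I could see in the last top picture looked unmoved by eye; I did not measure them. The arm hid the syrup bottle in that picture. Wrist force was about zero with the arm clear.

**What failed or disagreed:**
- **First press:** It drifted about 4 mm off the axis and reached 19.5 N without a snap. I unloaded, re-centred and pressed again.
- **Snap force:** The second press snapped at about 19 N at the wrist, a little above the stated 10 to 17 N.
- **Cup position over the peg:** The two cameras differed by about 3 mm when the cup hung over the peg. I aimed between them, and the side forces while lowering stayed at about 2 N or less.

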